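# Turn out the cup of clamp nuts in the carving shop

## Robot

A 6-joint arm with a two-finger parallel gripper is mounted at the origin on the work surface. World frame = base frame: x ahead of the robot, y to its left, z up, the work surface at z = 0. Lengths are in m, angles in degrees, forces in N, time in s.
With the tool pointing down it reaches from about 0.3 to 0.75 m from the base axis. Payload 8.5 kg.
Tool frame: the origin (TCP) lies midway between the tips of the shut fingers; the grasp point (between the pads) lies 19 mm behind it; z points along the fingers, y is the line along which they close (so a half turn about z gives the same grasp; the last joint's range is limited). The gripper opens to 88 mm and grips with 3 to 60 N. Pads are 18 mm wide; open, the fingers measure 123 mm over their backs; the gripper's body (75 mm by 187 mm) begins 45 mm behind the grasp point.
Start: joints at [54.815, 21.807, 74.336, -0, 83.858, -12.336], TCP at [0.214, 0.507, 0.239] pointing down, gripper open.
Joint ranges: [-178.18, 178.18], [-50.72, 133.34], [12.68, 142.11], [-81.47, 261.47], [9.98, 163.14], [-165.26, 165.26]. Speed limits (degrees/s): [136.94, 136.94, 180, 180, 180, 180].

## Interface

Orientations are given as [roll, pitch, yaw] about the fixed x, y, z axes, in that order (R = Rz(yaw) Ry(pitch) Rx(roll)).
In Python, from station import arm, cams, close_job, spot_in, trace gives the robot as it stands.
- The arm moves only by the shell command python3 -m jog 'ROWS' [FORCE]. ROWS is a JSON object of lists of equal length, an entry for each row: "dr": the turn, a rotation vector about the tool's x, y, z in rad, a list of three; "travel": the shift along the tool's x, y, z in m, a list of three; "gripper": the finger opening in m, from 0 to 0.0881. A call has 1 to 10 rows; each row is the pose to reach, as a shift and turn from the pose commanded when the call began, along the tool's axes at that moment; what a row does not reach only later rows make up. A row lasts 1/12 s, in which the tool goes at most 41.7 mm and 7.16 degrees, less where a joint would pass 70% of its speed; a pose out of reach is approached as far as the arm can. A call with a gripper value outside its range is refused whole. The fingers move at their own pace and stop on an object; FORCE is the grip in N (left out, the last holds). Time passes only in rows, so rows that repeat a pose let the fingers close. It gives the time, the measured TCP pose, the force, the opening and the grip force at its end, in the units of the state.
- arm.get_state(): the state, without advancing time (a new reading comes with each control period).
- cams.get_image(name): name is "side" or "top" or "wrist"; returns a dict with "frame" (400x640x3 uint8, red, green, blue), "fx", "fy", "cx", "cy" (pixels), "extrinsics" (4x4, takes a point from world to camera coordinates). Camera axes: x right, y down, z forward; pixel columns grow to the right and rows downward; lengths in m; the calibration is good to about 2 mm. A picture is of the moment at which its call begins. There is no depth.
- close_job(): hands the job in; it is judged then, once.
Trained networks look in a picture, given as the dict that the camera call returned (one of the last four; its "shot" number tells which), for a name from the list of things; names that differ only in an ending like _2 or _b are one class to them, and where a whole thing is asked for, a point or a joint stands for the part that bears it (a point fixed in the world has none). Each returns a list of dicts, best first, with "confidence" (0 to 1); they miss things now and then, are a little off and sometimes report something else, mostly with a low value. They report only what shows in the picture. A call takes as long as a camera call.
- spot_in(picture, thing): "at" ([row, column] in pixels, amid what is visible of it).
- trace(picture, thing): "pixels" (400x640 bool, what is visible of it) and "at" ([row, column] in pixels, amid what is visible of it).
The state is a dict: "time_s": time; "q": joint angles; "dq": joint speeds; "joint_efforts": joint torques, N m; "ee_pos": TCP position; "ee_rot": TCP orientation; "ft_force": force on the tool from outside, world axes, zero at the start; "ft_torque": the same for the moment, N m; "opening": finger opening in m; "grasp_force": force on a finger pad.
Only numpy, scipy, OpenCV 4.12 (cv2) and the standard library are available. Lean on these libraries where they do the work, as an engineer would, in place of code of your own. Each camera call takes 0.05 s, during which the arm holds its last target. There are 200 camera calls.

## Task

Take the green cup from its cradle without spilling and turn it upside down, low over the middle of the black tray, so that its mouth comes right down to the tray (or onto the nuts there) and all four nuts are turned out in it. Then lift the cup straight up, still mouth down, well clear of the heap, so the nuts are left lying in the tray, and stand the empty cup mouth down on the bare bench beside the tray.

Things in the scene. Friction and masses are not known exactly. Their poses are not given: they have to be found in the camera images.
- green_cup: Straight round green cup, 60 mm outside, 78 tall, wall 3, about 80 g. Origin: centre of closed end; z: axis to the mouth. Lies in a fixed V cradle, closed end centre 55 mm up, mouth raised 12 deg and pointing within 20 deg of +x; sides and top free, nuts inside. An equal blue cup lies 170 mm or more away. Gripped 30 mm from the closed end, tool leaning 50 deg out, a half roll inverts it.
- tray: Fixed square black tray, 190 x 190 mm outside, walls 5 thick and 14 high, floor 5 thick. Origin: centre of its underside, on the bench; z up, x and y along its sides. The bench to its right (world -y) is bare: room for the cup 130 to 220 mm from the tray's centre. Nothing taller than the cups stands between the cradles, the tray and the robot.
- nut1: bright steel hex nut, 18 mm across flats, 21 mm across corners, 10 mm thick, 17 g; origin at the centre of one flat face. One of the four nuts that start inside the green cup (deepest).
- nut2: bright steel hex nut, 18 mm across flats, 21 mm across corners, 10 mm thick, 17 g; origin at the centre of one flat face. One of the four nuts that start inside the green cup (middle).
- nut3: bright steel hex nut, 18 mm across flats, 21 mm across corners, 10 mm thick, 17 g; origin at the centre of one flat face. One of the four nuts that start inside the green cup (nearest the mouth).
- nut4: bright steel hex nut, 18 mm across flats, 21 mm across corners, 10 mm thick, 17 g; origin at the centre of one flat face. One of the four nuts that start inside the green cup (on top of the others).

How it is judged (in metres and radians):
On the way, in this order (a step that is already met when the one before it is completed fails the run):
1. the green cup is upside down (within 12 degrees) over the middle of the tray (axis within 40 mm of its centre), mouth within 35 mm of the tray floor, with all four nuts within the tray (angle between green_cup's own z axis and vertical above 2.93 rad and horizontal distance between green_cup and tray below 0.04 m and z of green_cup in the frame of tray below 0.118 m and x of nut1 in the frame of tray between -0.092 and 0.092 m and y of nut1 in the frame of tray between -0.092 and 0.092 m and z of each of nut1, nut2, nut3, nut4 in the frame of tray below 0.06 m and x of nut2 in the frame of tray between -0.092 and 0.092 m and y of nut2 in the frame of tray between -0.092 and 0.092 m and x of nut3 in the frame of tray between -0.092 and 0.092 m and y of nut3 in the frame of tray between -0.092 and 0.092 m and x of nut4 in the frame of tray between -0.092 and 0.092 m and y of nut4 in the frame of tray between -0.092 and 0.092 m), for 0.2 s.
2. the cup is lifted straight up: still upside down and within 45 mm of the tray's centre, its mouth 60 mm or more above the tray floor, the four nuts left in the tray (angle between green_cup's own z axis and vertical above 2.93 rad and horizontal distance between green_cup and tray below 0.045 m and z of green_cup in the frame of tray above 0.143 m and x of nut1 in the frame of tray between -0.092 and 0.092 m and y of nut1 in the frame of tray between -0.092 and 0.092 m and z of each of nut1, nut2, nut3, nut4 in the frame of tray below 0.045 m and x of nut2 in the frame of tray between -0.092 and 0.092 m and y of nut2 in the frame of tray between -0.092 and 0.092 m and x of nut3 in the frame of tray between -0.092 and 0.092 m and y of nut3 in the frame of tray between -0.092 and 0.092 m and x of nut4 in the frame of tray between -0.092 and 0.092 m and y of nut4 in the frame of tray between -0.092 and 0.092 m), for 0.1 s.
At the end, for the whole second after the job is handed in: All four nuts lie at rest inside the tray's walls, and the green cup stands released and at rest, mouth down (within 12 degrees), on the bench outside the tray, its axis more than 125 mm from the tray's centre (x of nut1 in the frame of tray between -0.092 and 0.092 m and y of nut1 in the frame of tray between -0.092 and 0.092 m and z of each of nut1, nut2, nut3, nut4 in the frame of tray below 0.045 m and x of nut2 in the frame of tray between -0.092 and 0.092 m and y of nut2 in the frame of tray between -0.092 and 0.092 m and x of nut3 in the frame of tray between -0.092 and 0.092 m and y of nut3 in the frame of tray between -0.092 and 0.092 m and x of nut4 in the frame of tray between -0.092 and 0.092 m and y of nut4 in the frame of tray between -0.092 and 0.092 m and linear speed of each of nut1, nut2, nut3, nut4, green_cup below 0.03 m/s and angle between green_cup's own z axis and vertical above 2.93 rad and height (world z) of green_cup between 0.072 and 0.084 m and horizontal distance between green_cup and tray above 0.125 m); the robot touches nothing.
It fails at once if a nut falls from well above the tray or bench (it reaches 1.8 m/s, a fall of about 165 mm) (linear speed of any of nut1, nut2, nut3, nut4 above 1.8 m/s).
It also fails if it takes over 54 s, if anything falls off the work surface, if the arm or the gripper's body presses on something with over 40 N, if the wrist force passes 120 N, or if a joint passes its speed limit or range.

## Working session

There is one attempt and no reset: what is moved stays moved. The work goes in short steps, Python scripts to look and compute and a shell command to move; the robot and the scene stay as the last step left them, time stands still between calls to the robot, and variables do not carry over. Pictures are saved under pics/ and viewed, at most 12 in all, crops included, and the job is handed in when it is done.

```bash
mkdir -p pics; ls; cat > h.py <<'E'
import numpy as np, cv2
from station import arm, cams, spot_in, trace
from scipy.spatial.transform import Rotation as R
def ray(p,rc):
    E=np.array(p["extrinsics"]); Rm=E[:3,:3]; c=-Rm.T@E[:3,3]
    d=Rm.T@np.array([(rc[1]-p["cx"])/p["fx"],(rc[0]-p["cy"])/p["fy"],1]); return c,d
def onz(p,rc,z):
    c,d=ray(p,rc); return c+d*(z-c[2])/d[2]
def proj(p,X):
    E=np.array(p["extrinsics"]); v=E[:3,:3]@X+E[:3,3]; return np.array([p["cy"]+p["fy"]*v[1]/v[2],p["cx"]+p["fx"]*v[0]/v[2]])
E
python3 - <<'E'
from h import *
s=arm.get_state(); print(s)
ims=[]
for n in ("top","side"):
    p=cams.get_image(n); ims.append(p["frame"])
    c,_=ray(p,[0,0]); print(n,c.round(3),np.round(p["extrinsics"],3).tolist(),p["fx"])
    for t in ("green_cup","tray","nut1"):
        for r in trace(p,t)[:4]:
            m=r["pixels"]; ys,xs=np.nonzero(m)
            print(n,t,round(r["confidence"],2),np.round(r["at"],1),m.sum(),ys.min(),ys.max(),xs.min(),xs.max(), onz(p,r["at"],.06 if t!='tray' else .01).round(3))
            if t!="nut1":
                print("  rect",cv2.minAreaRect(np.c_[xs,ys].astype(np.float32)))
im=np.vstack(ims); im=cv2.resize(im,(480,600)); cv2.imwrite("pics/a.png",im[...,::-1])
E
```

```text
pics
{'time_s': 0.0, 'q': array([ 5.48160145e+01,  2.18398717e+01,  7.43838469e+01, -1.82024190e-04,
        8.38583642e+01, -1.23357189e+01]), 'dq': array([-0.03722874,  0.00977085,  0.03650251,  0.0409099 ,  0.00514989,
       -0.05072398]), 'joint_efforts': array([-6.84715815e-04, -4.37940288e+01, -2.24548870e+01,  7.12911109e-02,
        3.54263722e-02, -1.41851651e-04]), 'ee_pos': array([0.2133982 , 0.50661031, 0.23815359]), 'ee_rot': array([-1.79919774e+02, -1.73593458e-02,  1.57151741e+02]), 'ft_force': array([ 0.35011537,  0.2662051 , -0.60437107]), 'ft_torque': array([-0.03003675,  0.0550353 , -0.01649697]), 'grasp_force': 0.0, 'opening': 0.08818522860582034}
top [0.392 0.103 1.092] [[-0.0, -1.0, -0.003, 0.106], [-0.983, 0.001, -0.181, 0.584], [0.181, 0.003, -0.983, 1.003], [0.0, 0.0, 0.0, 1.0]] 460.00970398292196
top green_cup 0.58 [231.5 201.5] 965 214 251 192 218 [0.501 0.38  0.06 ]
  rect ((205.0, 232.5), (37.0, 26.0), 90.0)
top tray 0.85 [188.6 438.4] 6284 150 228 396 478 [ 0.609 -0.17   0.01 ]
  rect ((437.0, 189.0), (78.0, 82.0), 90.0)
side [ 0.526 -0.872  0.888] [[0.999, -0.044, -0.02, -0.546], [-0.043, -0.652, -0.757, 0.125], [0.02, 0.757, -0.654, 1.229], [0.0, 0.0, 0.0, 1.0]] 520.7313308084805
side green_cup 0.61 [126.7 291.7] 636 113 138 280 311 [0.49  0.375 0.06 ]
  rect ((295.74786376953125, 125.94098663330078), (21.355411529541016, 31.037151336669922), 76.60750579833984)
side tray 0.89 [290.9 352.4] 6586 251 328 306 402 [ 0.612 -0.18   0.01 ]
  rect ((353.7845458984375, 288.7597961425781), (74.69561004638672, 93.94844818115234), 87.39744567871094)
```

View pics/a.png

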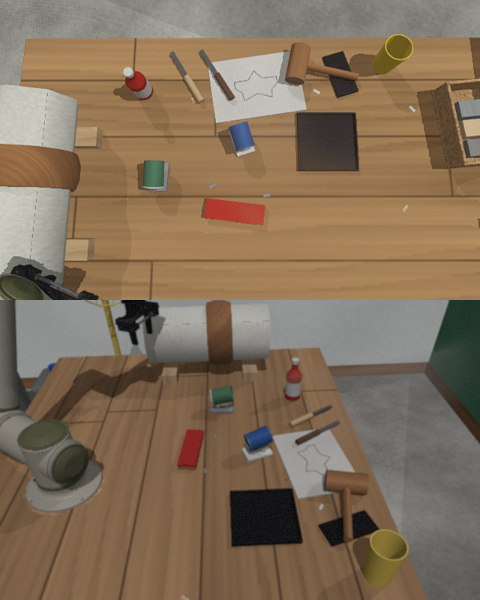

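The cup is at top-view px (231,205), i.e. about (0.50, 0.38), with its mouth roughly along +x. The tray is at px (189,437), about (0.61, -0.175). Between them are only low objects: a red block and the blue cup. Next I work out the move to a leaning pre-grasp pose, 120 mm back.

```bash
cat >> h.py <<'E'
def toolR(psi,lean,flip=False):
    p=np.radians(psi); l=np.radians(lean)
    z=np.array([np.cos(p)*np.sin(l),np.sin(p)*np.sin(l),-np.cos(l)]); y=np.array([-np.sin(p),np.cos(p),0])
    if flip: y=-y
    return np.c_[np.cross(y,z),y,z]
def go(gp,Rt,back=0.0,ref=None):
    """gp = wanted grasp point (19 mm behind TCP)"""
    s=arm.get_state(); R0=R.from_euler('xyz',s["ee_rot"],degrees=True).as_matrix(); p0=s["ee_pos"]
    tcp=np.array(gp)+Rt[:,2]*(.019-back)
    dr=R.from_matrix(R0.T@Rt).as_rotvec(); 
    print("travel",(R0.T@(tcp-p0)).round(4).tolist(),"dr",dr.round(3).tolist(),"ang",np.degrees(np.linalg.norm(dr)).round(1),"tcp",tcp.round(3))
E
python3 - <<'E'
from h import *
p=cams.get_image("wrist"); s=arm.get_state(); R0=R.from_euler('xyz',s["ee_rot"],degrees=True).as_matrix()
E=np.array(p["extrinsics"]); c=-E[:3,:3].T@E[:3,3]
print("cam in tool",(R0.T@(c-s["ee_pos"])).round(3),(E[:3,:3]@R0).round(2).tolist(),p["fx"])
go([.491,.378,.061],toolR(0,51),.12)
E
```

```text
cam in tool [ 0.073 -0.    -0.146] [[-0.0, 1.0, -0.0], [-0.96, -0.0, -0.28], [-0.28, 0.0, 0.96]] 294.2575247522568
travel [-0.2334, -0.0414, 0.1142] dr [-0.178, -0.878, -0.372] ang 55.6 tcp [0.413 0.378 0.125]
```

```bash
python3 - <<'E'
from h import *
go([.491,.378,.061],toolR(0,51,True),.14)
E
```

```text
travel [-0.2191, -0.0474, 0.1016] dr [-1.193, 0.241, 2.502] ang 159.4 tcp [0.397 0.378 0.137]
```

```bash
python3 -m jog '{"travel":[[-0.04,-0.01,0],[-0.08,-0.02,0],[-0.12,-0.03,0],[-0.15,-0.035,0],[-0.16,-0.04,0],[-0.16,-0.04,0],[-0.16,-0.04,0],[-0.16,-0.04,0],[-0.16,-0.04,0],[-0.16,-0.04,0]],"dr":[[0,0,0],[0,0,0],[0,0,0.12],[0,0,0.24],[0,0,0.36],[0,0,0.48],[0,0,0.6],[0,0,0.72],[0,0,0.84],[0,0,0.96]],"gripper":[0.088,0.088,0.088,0.088,0.088,0.088,0.088,0.088,0.088,0.088]}'
python3 - <<'E'
from h import *
print(arm.get_state()["q"].round(1))
go([.491,.378,.061],toolR(0,51,True),.14)
E
```

```text
time_s: 1.28
ee_pos: [0.3455, 0.4078, 0.2387]
ee_rot: [-180.0, -0.0, 101.8]
ft_force: [-0.1, 0.2, 0.3]
opening: 0.0879
grasp_force: 0.0
[37.  20.2 76.8  0.  83.  25.2]
travel [-0.0397, 0.0443, 0.1016] dr [-0.784, 0.638, 1.645] ang 110.6 tcp [0.397 0.378 0.137]
```

```bash
python3 -m jog '{"travel":[[0,0,0],[0,0,0],[0,0,0],[0,0,0],[0,0,0],[0,0,0],[0,0,0],[0,0,0],[0,0,0],[0,0,0]],"dr":[[0,0,0.12],[0,0,0.24],[0,0,0.36],[0,0,0.48],[0,0,0.6],[0,0,0.72],[0,0,0.84],[0,0,0.96],[0,0,1.08],[0,0,1.2]],"gripper":[0.088,0.088,0.088,0.088,0.088,0.088,0.088,0.088,0.088,0.088]}'
python3 - <<'E'
from h import *
go([.491,.378,.061],toolR(0,51,True),.14)
E
```

```text
time_s: 2.12
ee_pos: [0.3455, 0.4078, 0.2388]
ee_rot: [180.0, 0.0, 33.1]
ft_force: [-0.6, -0.1, 0.3]
opening: 0.0876
grasp_force: 0.0
travel [0.0269, 0.0531, 0.1016] dr [-0.257, 0.865, 0.538] ang 60.2 tcp [0.397 0.378 0.137]
```

```bash
python3 -m jog '{"travel":[[0.003,0.005,0.01],[0.006,0.01,0.02],[0.009,0.016,0.03],[0.012,0.022,0.04],[0.015,0.028,0.05],[0.018,0.034,0.06],[0.021,0.04,0.07],[0.024,0.046,0.085],[0.027,0.053,0.1],[0.027,0.053,0.1]],"dr":[[-0.029,0.097,0.06],[-0.058,0.194,0.12],[-0.087,0.291,0.18],[-0.116,0.388,0.24],[-0.145,0.485,0.3],[-0.174,0.582,0.36],[-0.203,0.679,0.42],[-0.23,0.776,0.48],[-0.257,0.865,0.538],[-0.257,0.865,0.538]],"gripper":[0.088,0.088,0.088,0.088,0.088,0.088,0.088,0.088,0.088,0.088]}'
python3 - <<'E'
from h import *
s=arm.get_state(); print(s["q"].round(1)); go([.491,.378,.061],toolR(0,51,True),.14)
p=cams.get_image("wrist")
for r in trace(p,"green_cup")[:3]:
    ys,xs=np.nonzero(r["pixels"]); print(r["confidence"],r["at"],ys.min(),ys.max(),xs.min(),xs.max())
np.savez("w1.npz",m=trace(p,"green_cup")[0]["pixels"],E=p["extrinsics"],k=[p["fx"],p["fy"],p["cx"],p["cy"]])
cv2.imwrite("pics/w1.png",p["frame"][...,::-1])
E
```

```text
time_s: 2.95
ee_pos: [0.4246, 0.3728, 0.1863]
ee_rot: [177.8, -44.1, 5.0]
ft_force: [1.1, -0.1, -0.8]
opening: 0.0877
grasp_force: 0.0
[ 40.4  19.8 101.4 -52.6  33.1 165.1]
travel [-0.0537, -0.0082, 0.0162] dr [-0.027, 0.119, 0.061] ang 7.8 tcp [0.397 0.378 0.137]
0.88 [214.9, 322.6] 170 256 291 355
```

View pics/w1.png

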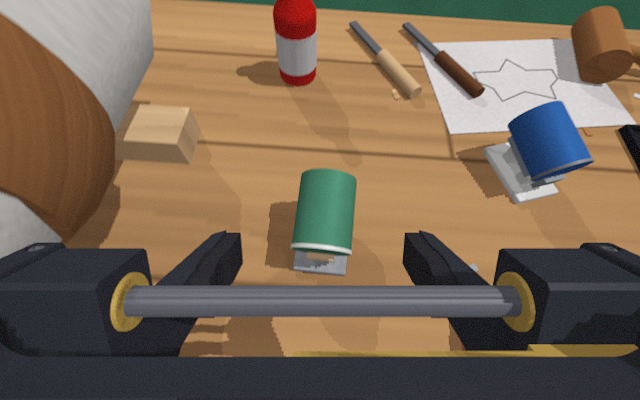

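The wrist view shows the cup at px rows 170–256, columns 291–355, with the closed end (white edge) towards me and the mouth pointing away. Joint 6 is at its limit in this flipped roll, so I'll grasp with the other half turn. First I fit the cup pose to the masks.

```bash
cat > fit.py <<'E'
from h import *
from scipy.optimize import minimize
def cyl(x,y,z,psi,el,L=.078,r=.03):
    p,e=np.radians(psi),np.radians(el); a=np.array([np.cos(p)*np.cos(e),np.sin(p)*np.cos(e),np.sin(e)])
    u=np.array([-np.sin(p),np.cos(p),0]); v=np.cross(a,u); t=np.linspace(0,2*np.pi,40)
    ring=r*(np.outer(np.cos(t),u)+np.outer(np.sin(t),v))
    return np.array([x,y,z])+np.vstack([ring,ring+L*a])
def pose(views,names=None):
    S=8
    def cost(q,one=None):
        c=0
        for i,(p,m) in enumerate(views):
            if one is not None and i!=one: continue
            P=np.array([proj(p,X) for X in cyl(q[0]/100,q[1]/100,.055,q[2]*10,12)])
            ys,xs=np.nonzero(m); o=np.array([ys.min()-20,xs.min()-20])
            h,w=ys.max()-o[0]+20,xs.max()-o[1]+20
            M=cv2.resize(m[o[0]:o[0]+h,o[1]:o[1]+w].astype(np.uint8),None,fx=S,fy=S,interpolation=0)
            I=np.zeros_like(M); cv2.fillConvexPoly(I,cv2.convexHull(((P-o+.5)*S)[:,::-1].astype(np.int32)),1)
            c+=1-(I&M).sum()/(I|M).sum()
        return c
    for one in list(range(len(views)))+[None]:
        r=minimize(cost,[46.2,37.8,0],args=(one,),method="Nelder-Mead",options=dict(initial_simplex=[[46.2,37.8,-.5],[48,37.8,0],[46.2,39,0.],[46.2,37.8,1]],maxiter=150))
        print(one,(r.x*[10,10,10]).round(1),round(r.fun,3))
E
python3 - <<'E'
from fit import *
d=np.load("w1.npz"); k=d["k"]; V=[(dict(extrinsics=d["E"],fx=k[0],fy=k[1],cx=k[2],cy=k[3]),d["m"])]
for n in("top","side"):
    p=cams.get_image(n); r=trace(p,"green_cup"); V.append((p,r[0]["pixels"]))
    print(n,r[0]["at"],r[0]["confidence"],r[0]["pixels"].sum())
pose(V)
p=cams.get_image("top"); t=trace(p,"tray")[0]["pixels"]; ys,xs=np.nonzero(t)
b=cv2.boxPoints(cv2.minAreaRect(np.c_[xs,ys].astype(np.float32))); print([onz(p,[q[1],q[0]],.014).round(3)[:2].tolist() for q in b])
print(onz(p,[ys.mean(),xs.mean()],.01))
E
```

```text
top [228.6, 202.3] 0.98 1039
side [126.5, 295.1] 0.6 621
0 [461.6 373.7  -2.9] 0.037
1 [461.8 373.   -2.9] 0.035
2 [463.2 373.7  -2. ] 0.046
None [461.8 373.3  -2.7] 0.138
[[0.512, -0.065], [0.707, -0.071], [0.707, -0.272], [0.512, -0.26]]
[ 0.6072504  -0.16593719  0.01      ]
```

```bash
for i in 1; do python3 -m jog '{"dr":[[0,0,-0.12],[0,0,-0.24],[0,0,-0.36],[0,0,-0.48],[0,0,-0.6],[0,0,-0.72],[0,0,-0.84],[0,0,-0.96],[0,0,-1.08],[0,0,-1.2]],"travel":[[0,0,0],[0,0,0],[0,0,0],[0,0,0],[0,0,0],[0,0,0],[0,0,0],[0,0,0],[0,0,0],[0,0,0]],"gripper":[0.088,0.088,0.088,0.088,0.088,0.088,0.088,0.088,0.088,0.088]}'; done
python3 -m jog '{"dr":[[0,0,-0.12],[0,0,-0.24],[0,0,-0.36],[0,0,-0.48],[0,0,-0.6],[0,0,-0.72],[0,0,-0.84],[0,0,-0.96],[0,0,-1.08],[0,0,-1.2]],"travel":[[0,0,0],[0,0,0],[0,0,0],[0,0,0],[0,0,0],[0,0,0],[0,0,0],[0,0,0],[0,0,0],[0,0,0]],"gripper":[0.088,0.088,0.088,0.088,0.088,0.088,0.088,0.088,0.088,0.088]}'
python3 - <<'E'
from h import *
print(arm.get_state()["q"].round(1))
go([.491,.372,.061],toolR(-2.7,51),.12)
E
```

```text
time_s: 4.23
ee_pos: [0.4239, 0.3738, 0.1884]
ee_rot: [137.4, -13.3, 78.1]
ft_force: [0.8, 0.5, 1.1]
opening: 0.088
grasp_force: 0.0
time_s: 5.07
ee_pos: [0.4239, 0.3738, 0.1884]
ee_rot: [147.7, 32.0, 132.1]
ft_force: [0.8, -0.1, 0.2]
opening: 0.0882
grasp_force: 0.0
[ 40.5  19.6 101.3 -52.4  33.1  27.4]
travel [0.0415, -0.0324, 0.0379] dr [0.018, -0.135, -0.649] ang 38.0 tcp [0.413 0.376 0.125]
```

```bash
python3 -m jog '{"dr":[[0.002,-0.015,-0.09],[0.004,-0.03,-0.18],[0.006,-0.05,-0.27],[0.009,-0.07,-0.36],[0.012,-0.09,-0.45],[0.015,-0.11,-0.54],[0.018,-0.135,-0.649],[0.018,-0.135,-0.649],[0.018,-0.135,-0.649]],"travel":[[0.004,-0.004,0.005],[0.01,-0.008,0.01],[0.015,-0.012,0.015],[0.02,-0.016,0.02],[0.025,-0.02,0.025],[0.035,-0.025,0.03],[0.041,-0.032,0.038],[0.041,-0.032,0.038],[0.041,-0.032,0.038]],"gripper":[0.088,0.088,0.088,0.088,0.088,0.088,0.088,0.088,0.088]}'
python3 - <<'E'
from fit import *
print(arm.get_state()["q"].round(1))
go([.491,.372,.061],toolR(-2.7,51),.002)
p=cams.get_image("wrist"); r=trace(p,"green_cup")
cv2.imwrite("pics/w2.png",p["frame"][...,::-1])
print(r[0]["confidence"],r[0]["at"] ) if r else print("none")
if r: pose([(p,r[0]["pixels"])])
E
```

```text
time_s: 5.82
ee_pos: [0.4134, 0.3777, 0.127]
ee_rot: [179.8, 50.8, 176.8]
ft_force: [-0.4, 0.4, 0.5]
opening: 0.0878
grasp_force: 0.0
[ 45.1  28.  106.6 -81.4  35.6  24.7]
travel [0.0019, -0.0018, 0.119] dr [-0.003, -0.003, -0.005] ang 0.4 tcp [0.504 0.371 0.05 ]
0.85 [198.3, 319.4]
0 [462.2 374.   -2.8] 0.102
None [462.2 374.   -2.8] 0.102
```

View pics/w2.png

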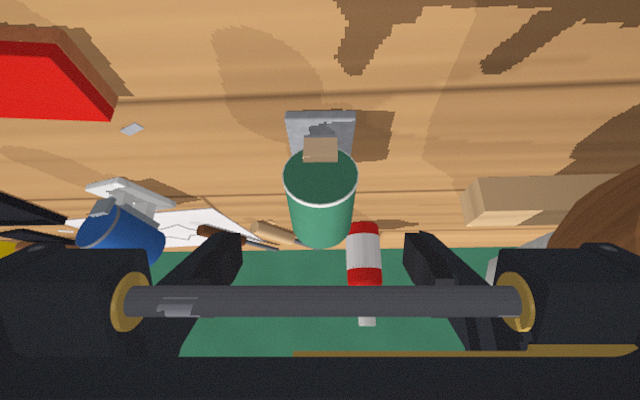

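The cup is centred between the fingers (column 320), closed end towards me, with the cradle below it. I advance and then close.

```bash
python3 -m jog '{"dr":[[0,0,0],[0,0,0],[0,0,0],[0,0,0],[0,0,0],[0,0,0],[0,0,0]],"travel":[[0.001,-0.001,0.015],[0.002,-0.001,0.03],[0.002,-0.002,0.045],[0.002,-0.002,0.06],[0.002,-0.002,0.075],[0.002,-0.002,0.09],[0.002,-0.002,0.09]],"gripper":[0.088,0.088,0.088,0.088,0.088,0.088,0.088]}'
python3 - <<'E'
from fit import *
print(arm.get_state()["q"].round(1))
go([.491,.3725,.061],toolR(-2.7,51),.002)
E
```

```text
time_s: 6.5
ee_pos: [0.4881, 0.3848, 0.0838]
ee_rot: [-179.2, 49.0, 176.7]
ft_force: [-0.7, -0.1, 0.2]
opening: 0.0878
grasp_force: 0.0
[ 39.5  35.2  99.7 -81.4  31.9  21.4]
travel [0.0143, -0.0115, 0.0349] dr [-0.022, -0.035, -0.006] ang 2.4 tcp [0.504 0.372 0.05 ]
```

Joint 4 sits at its limit, so this lean and heading can't be reached here. I'll back off and use a steeper tool (lean 42°), and later correct with a pitch at the tray (lean 60°).

```bash
python3 -m jog '{"dr":[[0,0,0],[0,0,0],[0,0,0],[0,0,0]],"travel":[[0,0,-0.02],[0,0,-0.04],[0,0,-0.06],[0,0,-0.07]],"gripper":[0.088,0.088,0.088,0.088]}'
python3 - <<'E'
from fit import *
print(arm.get_state()["q"].round(1))
go([.491,.3725,.061],toolR(-2.7,42),.1)
E
```

```text
time_s: 6.83
ee_pos: [0.4317, 0.3893, 0.1324]
ee_rot: [-179.3, 49.1, 176.8]
ft_force: [0.4, -0.4, 0.4]
opening: 0.0878
grasp_force: 0.0
[ 44.4  28.4 102.  -73.   36.3  15.1]
travel [0.0046, -0.0138, 0.012] dr [-0.019, 0.123, -0.007] ang 7.2 tcp [0.437 0.375 0.121]
```

```bash
python3 -m jog '{"dr":[[-0.005,0.04,0],[-0.01,0.08,-0.004],[-0.019,0.123,-0.007],[-0.019,0.123,-0.007],[-0.019,0.123,-0.007]],"travel":[[0.001,-0.004,0.002],[0.003,-0.008,0.006],[0.005,-0.014,0.012],[0.005,-0.014,0.012],[0.005,-0.014,0.012]],"gripper":[0.088,0.088,0.088,0.088,0.088]}'
python3 - <<'E'
from fit import *
print(arm.get_state()["q"].round(1))
go([.491,.3725,.061],toolR(-2.7,42),.001)
E
```

```text
time_s: 7.25
ee_pos: [0.4382, 0.3742, 0.1199]
ee_rot: [-179.9, 42.1, 177.2]
ft_force: [0.5, 0.3, -0.0]
opening: 0.088
grasp_force: 0.0
[ 40.2  27.4 101.8 -59.8  31.9   0.2]
travel [0.0002, 0.0009, 0.0971] dr [-0.002, 0.001, -0.001] ang 0.1 tcp [0.503 0.372 0.048]
```

```bash
python3 -m jog '{"dr":[[0,0,0],[0,0,0],[0,0,0],[0,0,0],[0,0,0],[0,0,0],[0,0,0]],"travel":[[0,0.001,0.015],[0,0.001,0.03],[0,0.001,0.045],[0,0.001,0.06],[0,0.001,0.075],[0,0.001,0.08],[0,0.001,0.08]],"gripper":[0.088,0.088,0.088,0.088,0.088,0.088,0.088]}'
python3 - <<'E'
from fit import *
print(arm.get_state()["q"].round(1))
go([.491,.3725,.061],toolR(-2.7,42),.001)
p=cams.get_image("wrist"); cv2.imwrite("pics/w3.png",p["frame"][...,::-1])
E
```

```text
time_s: 7.83
ee_pos: [0.4913, 0.373, 0.0593]
ee_rot: [-179.9, 42.0, 177.4]
ft_force: [-0.4, 0.5, -1.3]
opening: 0.088
grasp_force: 0.0
[ 36.   35.6  99.6 -69.8  26.6   8.5]
travel [-0.0009, -0.0005, 0.0166] dr [-0.002, -0.001, 0.001] ang 0.1 tcp [0.503 0.372 0.048]
```

View pics/w3.png

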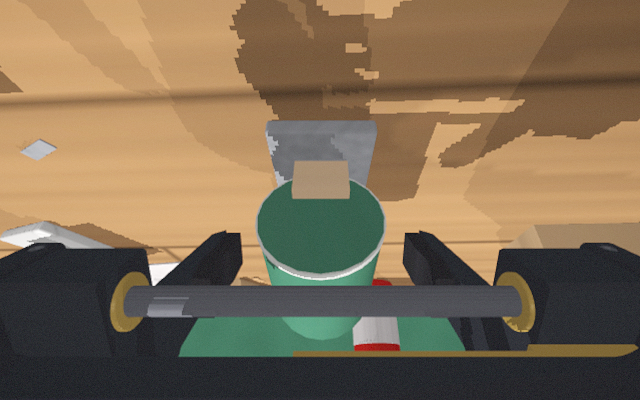

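The cup is centred (column 320) between the fingers. I advance the last 17 mm and close.

```bash
python3 -m jog '{"dr":[[0,0,0],[0,0,0],[0,0,0],[0,0,0],[0,0,0],[0,0,0],[0,0,0],[0,0,0],[0,0,0],[0,0,0]],"travel":[[0,0,0.008],[0,0,0.0165],[0,0,0.0165],[0,0,0.0165],[0,0,0.0165],[0,0,0.0165],[0,0,0.0165],[0,0,0.0165],[0,0,0.0165],[0,0,0.0165]],"gripper":[0.088,0.088,0.075,0.065,0.055,0.05,0.05,0.05,0.05,0.05]}' 30
python3 - <<'E'
from fit import *
s=arm.get_state(); print(s["q"].round(1),s["ft_force"],s["opening"],s["grasp_force"])
go([.491,.3725,.061],toolR(-2.7,42),.001)
# lift 100 mm world up, in tool axes
R0=R.from_euler('xyz',s["ee_rot"],degrees=True).as_matrix(); print(R0.T@[0,0,.1])
E
```

```text
time_s: 8.72
ee_pos: [0.5022, 0.3722, 0.0484]
ee_rot: [-179.9, 42.0, 177.3]
ft_force: [-3.5, -3.9, 4.6]
opening: 0.058
grasp_force: 30.0
[ 35.2  37.1  99.  -71.9  25.7  10.1] [-3.45037763 -3.87858839  4.63120119] 0.05795271128060875 29.99036404537037
travel [-0.0001, -0.0002, 0.0011] dr [-0.001, 0.0, 0.0] ang 0.1 tcp [0.503 0.372 0.048]
[-0.06693539 -0.00011103 -0.07429429]
```

```bash
python3 -m jog '{"dr":[[0,0,0],[0,0,0],[0,0,0],[0,0,0],[0,0,0],[0,0,0],[0,0,0],[0,0,0],[0,0,0],[0,0,0]],"travel":[[-0.002,0,-0.0022],[-0.0067,0,-0.0074],[-0.0134,0,-0.0149],[-0.022,0,-0.0245],[-0.0315,0,-0.035],[-0.041,0,-0.0455],[-0.05,0,-0.0555],[-0.058,0,-0.0645],[-0.064,0,-0.071],[-0.067,0,-0.0743]],"gripper":[0.05,0.05,0.05,0.05,0.05,0.05,0.05,0.05,0.05,0.05]}' 30
python3 - <<'E'
from fit import *
s=arm.get_state(); print(s["q"].round(1))
p=cams.get_image("side"); cv2.imwrite("pics/s2.png",cv2.resize(p["frame"][60:260,180:480],None,fx=2,fy=2)[...,::-1])
p=cams.get_image("wrist"); r=trace(p,"green_cup"); print(r and (r[0]["confidence"],r[0]["at"]))
# tray centre from side image, and target headings
p=cams.get_image("side"); t=trace(p,"tray")[0]["pixels"]; ys,xs=np.nonzero(t); print("side tray",onz(p,[ys.mean(),xs.mean()],.008))
b=cv2.approxPolyDP(cv2.convexHull(np.c_[xs,ys]),8,True)[:,0]; print([onz(p,[q[1],q[0]],.014).round(3)[:2].tolist() for q in b])
p=cams.get_image("top"); t=trace(p,"tray")[0]["pixels"]; ys,xs=np.nonzero(t)
b=cv2.approxPolyDP(cv2.convexHull(np.c_[xs,ys]),8,True)[:,0]; print([onz(p,[q[1],q[0]],.014).round(3)[:2].tolist() for q in b])
E
```

```text
time_s: 9.55
ee_pos: [0.5026, 0.3731, 0.1494]
ee_rot: [179.9, 42.1, 177.3]
ft_force: [0.8, 0.9, -1.5]
opening: 0.0579
grasp_force: 30.0
[ 35.2  27.5  94.  -49.1  32.9 -15.8]
(0.8, [246.6, 318.6])Traceback (most recent call last):
  File "<stdin>", line 6, in <module>
IndexError: list index out of range
```

View pics/s2.png

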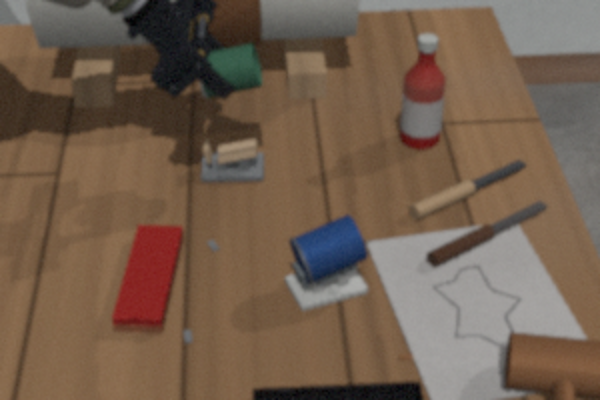

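The cup is lifted level, out of the cradle, at crop px (235,68). Now I pitch it up and carry it to the tray.

```bash
python3 - <<'E'
from fit import *
go([.54,.1,.18],toolR(-9,60))
go([.60,-.167,.18],toolR(-15.5,60))
for n in("side","top"):
  for k in range(3):
    p=cams.get_image(n); r=trace(p,"tray")
    if not r: continue
    ys,xs=np.nonzero(r[0]["pixels"]); print(n,r[0]["confidence"],len(ys),onz(p,[ys.mean(),xs.mean()],.008).round(3))
    b=cv2.approxPolyDP(cv2.convexHull(np.c_[xs,ys]),8,True)[:,0]; print([onz(p,[q[1],q[0]],.014).round(3)[:2].tolist() for q in b]); break
E
```

```text
travel [-0.0652, -0.2722, 0.0277] dr [0.085, -0.315, 0.07] ang 19.1 tcp [0.556 0.097 0.17 ]
travel [-0.1187, -0.5379, 0.0763] dr [0.173, -0.314, 0.142] ang 22.1 tcp [ 0.616 -0.171  0.17 ]
side 0.9 6764 [ 0.611 -0.175  0.008]
[[0.702, -0.269], [0.518, -0.267], [0.515, -0.073], [0.703, -0.073]]
top 0.95 6357 [ 0.609 -0.165  0.008]
[[0.516, -0.258], [0.514, -0.072], [0.702, -0.071], [0.704, -0.255]]
```

```bash
python3 -m jog '{"dr":[[0.002,-0.007,0.002],[0.006,-0.022,0.005],[0.012,-0.045,0.01],[0.02,-0.075,0.017],[0.03,-0.11,0.025],[0.041,-0.15,0.034],[0.052,-0.19,0.043],[0.063,-0.235,0.052],[0.074,-0.275,0.061],[0.085,-0.315,0.07]],"travel":[[-0.001,-0.005,0.001],[-0.004,-0.017,0.002],[-0.009,-0.037,0.004],[-0.015,-0.064,0.007],[-0.023,-0.096,0.01],[-0.031,-0.131,0.013],[-0.04,-0.166,0.017],[-0.048,-0.201,0.021],[-0.057,-0.237,0.025],[-0.065,-0.272,0.028]],"gripper":[0.05,0.05,0.05,0.05,0.05,0.05,0.05,0.05,0.05,0.05]}' 30
python3 - <<'E'
from fit import *
print(arm.get_state()["q"].round(1)); go([.596,-.167,.17],toolR(-15.5,60))
E
```

```text
time_s: 10.83
ee_pos: [0.5697, 0.1195, 0.232]
ee_rot: [-179.8, 56.1, 170.9]
ft_force: [0.3, -0.1, -1.6]
opening: 0.0583
grasp_force: 30.0
[  5.5  15.1 107.9 -81.5  12.4  -0.4]
travel [0.0104, -0.2802, 0.1135] dr [0.091, -0.068, 0.059] ang 7.4 tcp [ 0.612 -0.171  0.16 ]
```

Joints 4 and 5 are running into their limits here, because the tool is nearly in line with the forearm. I'll fit the arm's kinematics from the readings I have, so I can plan feasible poses.

```bash
cat > kin.py <<'E'
from fit import *
from scipy.optimize import least_squares
D=[([54.816,21.84,74.38,0,83.858,-12.336],[.2134,.5066,.2382],[-179.92,0,157.15]),([37,20.2,76.8,0,83,25.2],[.3455,.4078,.2387],[180,0,101.8]),
([45.1,28,106.6,-81.4,35.6,24.7],[.4134,.3777,.127],[179.8,50.8,176.8]),([39.5,35.2,99.7,-81.4,31.9,21.4],[.4881,.3848,.0838],[-179.2,49,176.7]),
([36,35.6,99.6,-69.8,26.6,8.5],[.4913,.373,.0593],[-179.9,42,177.4]),([35.2,37.1,99,-71.9,25.7,10.1],[.5022,.3722,.0484],[-179.9,42,177.3]),
([35.2,27.5,94,-49.1,32.9,-15.8],[.5026,.3731,.1494],[179.9,42.1,177.3]),([40.2,27.4,101.8,-59.8,31.9,.2],[.4382,.3742,.1199],[-179.9,42.1,177.2]),([5.5,15.1,107.9,-81.5,12.4,-.4],[.5697,.1195,.232],[-179.8,56.1,170.9])]
def ori(q,s4=-1,s6=-1,c=90):
    return R.from_euler('ZYZYZ',[q[0],q[1]+q[2],s4*q[3],q[4],s6*q[5]+c],degrees=True).as_matrix() if False else (R.from_euler('ZYZ',[q[0],q[1]+q[2],s4*q[3]],degrees=True)*R.from_euler('YZ',[q[4],s6*q[5]+c],degrees=True)).as_matrix()
A=[];B=[]
for q,p,e in D:
    zt=R.from_euler('xyz',e,degrees=True).as_matrix()[:,2]; q1,q2,q3=np.radians(q[:3]); u=np.array([np.cos(q1),np.sin(q1),0]); k=np.array([0,0,1.])
    f=q2+q3
    A.append(np.c_[u,k,np.sin(q2)*u+np.cos(q2)*k,np.sin(f)*u+np.cos(f)*k,np.cos(f)*u-np.sin(f)*k,zt]); B.append(p)
A=np.vstack(A);B=np.hstack(B); X=np.linalg.lstsq(A,B,rcond=None)[0]
def fk(q,S):
    Rm=ori(q,*S); q1,q2,q3=np.radians(q[:3]); u=np.array([np.cos(q1),np.sin(q1),0]); k=np.array([0,0,1.]); f=q2+q3
    return X[0]*u+X[1]*k+X[2]*(np.sin(q2)*u+np.cos(q2)*k)+X[3]*(np.sin(f)*u+np.cos(f)*k)+X[4]*(np.cos(f)*u-np.sin(f)*k)+X[5]*Rm[:,2],Rm
LO=np.array([-178.18,-50.72,12.68,-81.47,9.98,-165.26]);HI=np.array([178.18,133.34,142.11,261.47,163.14,165.26])
S=(-1,-1,90)
def ik(gp,Rt,q0,back=0.):
    tcp=np.array(gp)+Rt[:,2]*(.019-back)
    def f(q):
        p,Rm=fk(q,S); return np.r_[(p-tcp)*10,R.from_matrix(Rm.T@Rt).as_rotvec()]
    r=least_squares(f,np.clip(q0,LO+1e-3,HI-1e-3),bounds=(LO,HI)); return r.x,np.linalg.norm(r.fun)
E
python3 - <<'E'
import kin; from kin import *
print("X",X.round(4),"res mm",(np.abs(A@X-B).max()*1000).round(1))
best=[]
for s4 in(1,-1):
  for s6 in(1,-1):
    for c in(0,90,180,270):
      best.append((max(np.degrees(np.linalg.norm(R.from_matrix(ori(q,s4,s6,c).T@R.from_euler('xyz',e,degrees=True).as_matrix()).as_rotvec())) for q,p,e in D),s4,s6,c))
best=sorted(best)[:2]; print(best); kin.S=best[0][1:]
T=[.609,-.167]
for fl,seeds in((False,[[-15,30,95,0,30,-90],[-15,30,95,-50,30,-40]]),(True,[[-15,30,95,0,30,90],[-25,30,100,90,30,-24],[-15,30,100,180,20,-90]])):
  for z in(.053,.11,.15):
    for lean in(30,36,42,60):
      for h in(-40,-15,0,15,25):
        for s in seeds:
          q,e=ik(T+[z],toolR(h,lean,fl),s)
          if e<.01: print(fl,z,lean,h,q.round(0).astype(int)); break
E
```

```text
X [ 0.2376 -0.0895  0.3003  0.1819 -0.1006  0.0205] res mm 98.3
[(np.float64(0.17441805120022713), 1, 1, 90), (np.float64(50.4), 1, -1, 90)]
False 0.053 30 -40 [-15  42  99 -48  16 -21]
False 0.053 30 0 [ -15   42   99   39   12 -142]
False 0.053 30 15 [ -15   42   99   50   19 -165]
False 0.053 36 -40 [-15  42  99 -70  15   0]
False 0.11 30 -40 [-15  39  89 -28  27 -43]
False 0.11 30 -15 [-15  39  89   0  22 -91]
False 0.11 30 0 [ -15   39   89   19   24 -121]
False 0.11 30 15 [ -15   39   89   31   29 -145]
False 0.11 30 25 [ -15   39   89   36   33 -158]
False 0.11 36 -40 [-15  39  89 -39  23 -33]
False 0.11 36 -15 [-15  39  89   1  16 -91]
False 0.11 36 0 [ -15   39   89   29   19 -130]
False 0.11 36 15 [ -15   39   89   43   26 -155]
False 0.11 42 -40 [-15  39  90 -53  20 -19]
False 0.11 42 -15 [-15  39  89   1  10 -92]
False 0.11 42 0 [ -15   39   90   44   15 -145]
False 0.15 30 -40 [-15  38  80 -21  36 -51]
False 0.15 30 -15 [-15  38  80   0  32 -91]
False 0.15 30 0 [ -15   38   80   14   34 -115]
False 0.15 30 15 [ -15   38   80   24   38 -136]
False 0.15 30 25 [ -15   38   
[... 2045 characters left out ...]
15 [-15  38  80   0  32  89]
True 0.15 30 0 [-15  38  80  14  34  65]
True 0.15 30 15 [-15  38  80  24  38  44]
True 0.15 30 25 [-15  38  79  29  42  32]
True 0.15 36 -40 [-15  38  80 -28  32 134]
True 0.15 36 -15 [-15  38  80   0  26  89]
True 0.15 36 0 [-15  38  80  19  29  61]
True 0.15 36 15 [-15  38  80  32  34  38]
True 0.15 36 25 [-15  38  80  37  39  25]
True 0.15 42 -40 [-15  38  80 -37  28 142]
True 0.15 42 -15 [-15  38  80   1  20  89]
True 0.15 42 0 [-15  38  80  26  23  54]
True 0.15 42 15 [-15  38  80  41  31  30]
True 0.15 42 25 [-15  38  80  46  37  18]
True 0.15 60 0 [-15  38  80  78  14   5]
True 0.15 60 15 [-15  38  80  78  27  -3]
True 0.15 60 25 [-15  38  80  77  35  -7]
```

```bash
python3 - <<'E'
import re
s=open('kin.py').read()
s=s.replace("A.append(np.c_[u,","A.append(np.c_[np.cos(q2)*u-np.sin(q2)*k,np.array([-u[1],u[0],0]),u,")
s=s.replace("return X[0]*u+X[1]*k+X[2]*","return X[0]*(np.cos(q2)*u-np.sin(q2)*k)+X[1]*np.array([-u[1],u[0],0])+X[2]*u+X[3]*k+X[4]*")
s=s.replace("+X[3]*(np.sin(f)","+X[5]*(np.sin(f)").replace("+X[4]*(np.cos(f)","+X[6]*(np.cos(f)").replace("+X[5]*Rm","+X[7]*Rm").replace("S=(-1,-1,90)","S=(1,1,90)")
open('kin.py','w').write(s)
E
python3 - <<'E'
from kin import *
print("X",X.round(4)); print(((A@X-B)*1000).reshape(-1,3).round(0).tolist())
E
```

```text
X [ 0.0022  0.1176 -0.0012  0.1302  0.5377  0.3499  0.1034  0.2499]
[[0.0, 0.0, -0.0], [-0.0, -0.0, 0.0], [-0.0, -0.0, -0.0], [-0.0, 0.0, 0.0], [0.0, 0.0, -0.0], [-0.0, -0.0, -0.0], [0.0, -0.0, 0.0], [-0.0, 0.0, -0.0], [0.0, 0.0, 0.0]]
```

```bash
python3 - <<'E'
from kin import *
T=[.609,-.167]
print("now",arm.get_state()["q"].round(1))
for fl,seeds in((False,[[-15,30,95,0,30,-90],[-15,30,95,-50,30,-40],[-25,30,100,90,30,-160]]),(True,[[-15,30,95,0,30,90],[-25,30,100,90,30,-24],[-15,30,100,180,20,-90]])):
  for z,leans in ((.05,(60,)),(.1,(30,36,42,60)),(.13,(36,42)),(.18,(42,50,60))):
    for lean in leans:
      for h in(-50,-35,-20,-5,10,25):
        for s in seeds:
          q,e=ik(T+[z],toolR(h,lean,fl),s)
          if e<.01: print(fl,z,lean,h,q.round(0).astype(int)); break
E
```

```text
now [  5.5  15.1 107.9 -81.5  12.4  -0.4]
False 0.1 30 -50 [-21  33  91 -27  32 -41]
False 0.1 30 -35 [-24  32  93 -13  26 -69]
False 0.1 30 -20 [ -27   31   95    9   25 -105]
False 0.1 30 -5 [ -31   31   94   26   29 -136]
False 0.1 30 10 [ -34   32   92   34   38 -158]
False 0.1 36 -50 [-20  33  94 -41  27 -27]
False 0.1 36 -35 [-24  32  97 -23  17 -58]
False 0.1 36 -20 [ -28   31   98   17   15 -113]
False 0.1 36 -5 [ -32   31   98   42   23 -152]
False 0.1 42 -50 [-19  34  97 -60  24  -7]
False 0.1 42 -35 [-23  32 100 -53  10 -29]
False 0.13 36 -50 [-20  30  92 -36  30 -33]
False 0.13 36 -35 [-24  29  95 -19  21 -63]
False 0.13 36 -20 [ -28   28   97   14   20 -109]
False 0.13 36 -5 [ -32   28   96   36   27 -145]
False 0.13 36 10 [ -35   29   94   43   37 -165]
False 0.13 42 -50 [-19  31  95 -53  26 -16]
False 0.13 42 -35 [-23  29  99 -37  13 -45]
False 0.13 42 -20 [ -28   28  101   30   11 -126]
False 0.13 42 -5 [ -33   29  100   56   22 -165]
False 0.18 42 -50 [-19  27  92 -43  31 -27]
False 0.18 42 -35 [-23  25  96 -24  20 -58]
False 0.18 42 -20 [ -28   24   97   18   18 -11
[... 1831 characters left out ...]
  48  -9]
True 0.18 42 -50 [-19  27  92 -43  31 153]
True 0.18 42 -35 [-23  25  96 -24  20 122]
True 0.18 42 -20 [-28  24  97  18  18  67]
True 0.18 42 -5 [-33  24  97  43  27  29]
True 0.18 42 10 [-37  25  95  50  40  10]
True 0.18 42 25 [-39  27  90  49  53  -2]
True 0.18 50 -35 [-23  25 100 -62  11 160]
True 0.18 50 -5 [-34  24 102  72  23   0]
True 0.18 50 10 [-39  26  99  67  39  -8]
True 0.18 50 25 [-42  28  94  62  53 -14]
True 0.18 60 -50 [ -16   29  101  261   29 -151]
True 0.18 60 -35 [ -22   27  106  224   16 -126]
True 0.18 60 -20 [-29  26 108 150  16 -65]
True 0.18 60 -5 [-36  26 107 109  28 -38]
True 0.18 60 10 [-41  28 104  89  42 -30]
True 0.18 60 25 [-44  30  98  76  57 -28]
```

```bash
cat >> kin.py <<'E'
def path(p0,R0,q0,gp,Rt,n=10,back=0.,verbose=True):
    tcp=np.array(gp)+Rt[:,2]*(.019-back); rv=R.from_matrix(R0.T@Rt).as_rotvec(); q=np.array(q0)
    print("travel",(R0.T@(tcp-p0)).round(4).tolist(),"dr",rv.round(3).tolist(),np.degrees(np.linalg.norm(rv)).round(0))
    for i in range(1,n+1):
        Ri=R0@R.from_rotvec(rv*i/n).as_matrix(); pi=p0+(tcp-p0)*i/n
        qn,e=ik(pi-Ri[:,2]*.019,Ri,q); 
        if verbose: print("  ",qn.round(0).astype(int),"step",np.abs(qn-q).max().round(0),"ERR" if e>.01 else "")
        q=qn
    return tcp,Rt,q
def now():
    s=arm.get_state(); return s["ee_pos"],R.from_euler('xyz',s["ee_rot"],degrees=True).as_matrix(),s["q"]
E
python3 - <<'E'
from kin import *
a=now()
b=path(*a,[.585,.0,.21],toolR(-35,45))
c=path(*b,[.609,-.167,.17],toolR(-45,42))
d=path(*c,[.609,-.167,.105],toolR(-22,36))
E
```

```text
travel [0.0037, -0.1213, 0.0584] dr [0.346, 0.191, 0.287] 28.0
   [  5  15 107 -76  14  -5] step 6.0 
   [  4  16 107 -71  15  -8] step 5.0 
   [  3  16 106 -67  17 -11] step 4.0 
   [  2  17 105 -63  19 -14] step 4.0 
   [  1  17 104 -60  20 -16] step 3.0 
   [  0  18 103 -57  22 -18] step 3.0 
   [  0  18 102 -55  24 -19] step 2.0 
   [ -1  19 101 -52  26 -20] step 2.0 
   [ -2  20 100 -50  28 -21] step 2.0 
   [ -3  21  98 -49  30 -22] step 2.0 
travel [-0.0522, -0.1252, 0.1098] dr [0.12, 0.052, 0.127] 10.0
   [ -5  21  98 -48  29 -23] step 2.0 
   [ -7  21  98 -48  28 -23] step 2.0 
   [ -9  22  98 -47  28 -25] step 2.0 
   [-10  22  98 -46  27 -26] step 2.0 
   [-12  23  97 -45  27 -27] step 2.0 
   [-14  24  97 -45  26 -28] step 2.0 
   [-15  24  96 -44  26 -29] step 2.0 
   [-17  25  96 -43  26 -30] step 2.0 
   [-19  26  95 -42  26 -32] step 2.0 
   [-20  27  94 -41  26 -33] step 2.0 
travel [0.0461, 0.0044, 0.0476] dr [-0.253, 0.103, -0.312] 24.0
   [-21  27  95 -38  24 -38] step 4.0 
   [-22  27  95 -35  22 -43] step 5.0 
   [-22  27  96 -31  20 -48] step 6.0 
   [-23  28  97 -27  19 -55] step 6.0 
   [-24  28  97 -22  17 -62] step 7.0 
   [-24  29  97 -16  16 -70] step 8.0 
   [-25  29  98  -9  16 -78] step 9.0 
   [-26  30  98  -2  15 -87] step 9.0 
   [-27  30  98   5  15 -96] step 9.0 
   [ -27   31   98   11   16 -105] step 9.0
```

```bash
python3 -m jog '{"dr":[[0.014,0.008,0.011],[0.042,0.023,0.034],[0.076,0.042,0.063],[0.118,0.065,0.098],[0.163,0.09,0.135],[0.208,0.115,0.172],[0.253,0.139,0.21],[0.294,0.162,0.244],[0.329,0.181,0.273],[0.346,0.191,0.287]],"travel":[[0,-0.005,0.002],[0,-0.015,0.007],[0.001,-0.027,0.013],[0.001,-0.041,0.02],[0.002,-0.057,0.027],[0.002,-0.073,0.035],[0.003,-0.088,0.042],[0.003,-0.103,0.049],[0.004,-0.115,0.055],[0.004,-0.121,0.058]],"gripper":[0.05,0.05,0.05,0.05,0.05,0.05,0.05,0.05,0.05,0.05]}' 30
python3 - <<'E'
from kin import *
b=path(*now(),[.609,-.167,.17],toolR(-45,42),verbose=False); print(arm.get_state()["q"].round(1))
E
```

```text
time_s: 11.67
ee_pos: [0.5956, -0.0067, 0.1954]
ee_rot: [-179.9, 44.9, 145.0]
ft_force: [-0.1, -0.1, -2.4]
opening: 0.0585
grasp_force: 30.0
travel [-0.0539, -0.1256, 0.1097] dr [0.118, 0.05, 0.126] 10.0
[ -2.9  20.6  98.4 -48.7  30.1 -21.4]
```

```bash
python3 -m jog '{"dr":[[0.005,0.002,0.005],[0.014,0.006,0.015],[0.026,0.011,0.028],[0.04,0.017,0.043],[0.055,0.023,0.059],[0.071,0.03,0.076],[0.086,0.036,0.092],[0.1,0.042,0.107],[0.112,0.047,0.12],[0.118,0.05,0.126]],"travel":[[-0.002,-0.005,0.004],[-0.006,-0.015,0.013],[-0.012,-0.028,0.024],[-0.018,-0.043,0.037],[-0.025,-0.059,0.052],[-0.032,-0.076,0.066],[-0.039,-0.092,0.08],[-0.046,-0.107,0.094],[-0.051,-0.12,0.105],[-0.054,-0.126,0.11]],"gripper":[0.05,0.05,0.05,0.05,0.05,0.05,0.05,0.05,0.05,0.05]}' 30
python3 - <<'E'
from kin import *
b=path(*now(),[.609,-.167,.105],toolR(-22,36),verbose=False); print(arm.get_state()["q"].round(1))
p=cams.get_image("side"); cv2.imwrite("pics/s3.png",cv2.resize(p["frame"][180:360,220:460],None,fx=2.5,fy=2.5)[...,::-1])
E
```

```text
time_s: 12.5
ee_pos: [0.6181, -0.1767, 0.1556]
ee_rot: [180.0, 42.0, 135.1]
ft_force: [0.1, -0.5, -0.9]
opening: 0.0582
grasp_force: 30.0
travel [0.0464, 0.0048, 0.047] dr [-0.252, 0.104, -0.311] 24.0
[-20.2  26.7  94.3 -40.8  25.3 -33.2]
```

View pics/s3.png

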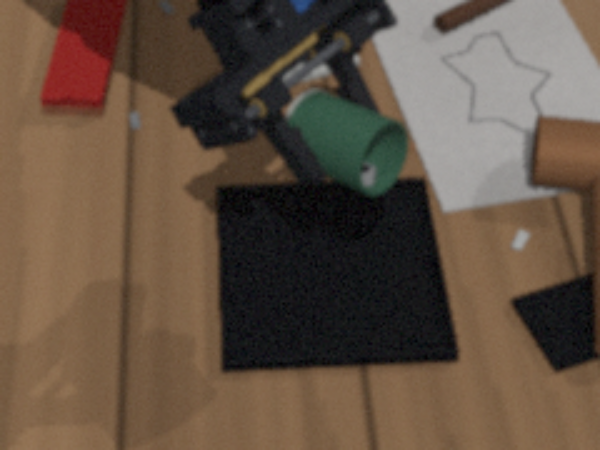

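Nuts are visible inside the cup, mouth still up, over the tray. During the roll the mouth swings to the right, so I offset the roll point about 32 mm to the left.

```bash
python3 - <<'E'
from kin import *
b=path(*now(),[.612,-.137,.09],toolR(-20,36))
Rr=b[1]@R.from_rotvec([0,0,np.pi*.999]).as_matrix()
c=path(*b,[.612,-.137,.09],Rr,n=6)
d=path(*c,[.609,-.16,.1],toolR(10,40,True))
e=path(*d,[.609,-.167,.09],toolR(10,60,True))
E
```

```text
travel [0.0711, 0.0286, 0.045] dr [-0.274, 0.104, -0.338] 26.0
   [-21  27  95 -39  23 -37] step 4.0 
   [-21  27  96 -36  21 -42] step 4.0 
   [-21  28  96 -33  20 -47] step 5.0 
   [-22  28  97 -29  18 -52] step 6.0 
   [-22  29  98 -24  16 -59] step 7.0 
   [-23  29  98 -18  15 -67] step 8.0 
   [-23  30  99 -12  14 -75] step 9.0 
   [-24  31  99  -4  13 -85] step 9.0 
   [-24  31  99   4  13 -95] step 10.0 
   [ -24   32  100   12   13 -105] step 10.0 
travel [0.0, 0.0, 0.0] dr [-0.0, -0.0, 3.138] 180.0
   [-24  32 100  12  13 -75] step 30.0 
   [-24  32 100  12  13 -45] step 30.0 
   [-24  32 100  12  13 -15] step 30.0 
   [-24  32 100  12  13  15] step 30.0 
   [-24  32 100  12  13  45] step 30.0 
   [-24  32 100  12  13  75] step 30.0 
travel [0.0099, 0.0166, -0.0061] dr [0.322, 0.069, -0.41] 30.0
   [-26  32 100  23  13  61] step 14.0 
   [-27  32 100  33  14  48] step 13.0 
   [-28  32 100  41  16  37] step 11.0 
   [-29  32 100  46  18  28] step 9.0 
   [-30  32 100  51  20  21] step 7.0 
   [-31  32 100  54  22  15] step 6.0 
   [-32  32 100  56  25  10] step 5.0 
   [-34  32 100  57  27   5] step 4.0 
   [-35  32  99  58  30   2] step 4.0 
   [-36  32  99  58  33  -1] step 3.0 
travel [-0.0009, 0.0069, 0.0057] dr [0.0, 0.349, 0.0] 20.0
   [-36  33 100  64  33  -7] step 6.0 
   [-37  33 101  69  33 -13] step 6.0 
   [-37  33 102  75  33 -19] step 6.0 
   [-38  34 103  80  34 -24] step 6.0 
   [-38  34 104  85  35 -30] step 5.0 
   [-39  35 105  89  36 -35] step 5.0 
   [-39  36 105  94  38 -39] step 5.0 
   [-40  36 106  97  40 -43] step 4.0 
   [-40  37 107 101  42 -47] step 4.0 
   [-41  38 108 104  44 -51] step 4.0
```

```bash
python3 -m jog '{"dr":[[-0.011,0.004,-0.014],[-0.033,0.012,-0.041],[-0.063,0.024,-0.078],[-0.099,0.037,-0.122],[-0.137,0.052,-0.169],[-0.173,0.066,-0.213],[-0.206,0.078,-0.254],[-0.236,0.089,-0.291],[-0.26,0.099,-0.321],[-0.274,0.104,-0.338]],"travel":[[0.003,0.001,0.002],[0.009,0.003,0.005],[0.016,0.007,0.01],[0.026,0.01,0.016],[0.036,0.014,0.022],[0.045,0.018,0.028],[0.053,0.021,0.034],[0.061,0.025,0.039],[0.067,0.027,0.043],[0.071,0.029,0.045]],"gripper":[0.05,0.05,0.05,0.05,0.05,0.05,0.05,0.05,0.05,0.05]}' 30
python3 -m jog '{"dr":[[0,0,0.06],[0,0,0.17],[0,0,0.29],[0,0,0.41],[0,0,0.53],[0,0,0.65],[0,0,0.77],[0,0,0.89],[0,0,1.01],[0,0,1.13]],"travel":[[0,0,0],[0,0,0],[0,0,0],[0,0,0],[0,0,0],[0,0,0],[0,0,0],[0,0,0],[0,0,0],[0,0,0]],"gripper":[0.05,0.05,0.05,0.05,0.05,0.05,0.05,0.05,0.05,0.05]}' 30
python3 -m jog '{"dr":[[0,0,0.12],[0,0,0.24],[0,0,0.36],[0,0,0.48],[0,0,0.6],[0,0,0.72],[0,0,0.84],[0,0,0.96],[0,0,1.08],[0,0,1.2]],"travel":[[0,0,0],[0,0,0],[0,0,0],[0,0,0],[0,0,0],[0,0,0],[0,0,0],[0,0,0],[0,0,0],[0,0,0]],"gripper":[0.05,0.05,0.05,0.05,0.05,0.05,0.05,0.05,0.05,0.05]}' 30
python3 -m jog '{"dr":[[0,0,0.12],[0,0,0.24],[0,0,0.36],[0,0,0.48],[0,0,0.6],[0,0,0.7],[0,0,0.77],[0,0,0.81],[0,0,0.81]],"travel":[[0,0,0],[0,0,0],[0,0,0],[0,0,0],[0,0,0],[0,0,0],[0,0,0],[0,0,0],[0,0,0]],"gripper":[0.05,0.05,0.05,0.05,0.05,0.05,0.05,0.05,0.05]}' 30
python3 - <<'E'
from kin import *
print(arm.get_state()["q"].round(1))
p=cams.get_image("side"); cv2.imwrite("pics/s4.png",cv2.resize(p["frame"][200:360,240:460],None,fx=3,fy=3)[...,::-1])
d=path(*now(),[.609,-.16,.1],toolR(10,40,True))
E
```

```text
time_s: 13.38
ee_pos: [0.6225, -0.1375, 0.0748]
ee_rot: [180.0, 36.0, 160.3]
ft_force: [-0.1, 0.5, -1.8]
opening: 0.0584
grasp_force: 30.0
time_s: 14.22
ee_pos: [0.6227, -0.1375, 0.0757]
ee_rot: [146.6, 14.3, 90.8]
ft_force: [-0.3, 0.1, -1.0]
opening: 0.0583
grasp_force: 30.0
time_s: 15.05
ee_pos: [0.6227, -0.1375, 0.0757]
ee_rot: [152.3, -24.1, 32.4]
ft_force: [-0.9, -0.4, -1.0]
opening: 0.0582
grasp_force: 30.0
time_s: 15.8
ee_pos: [0.6228, -0.1376, 0.0758]
ee_rot: [-180.0, -36.1, -19.8]
ft_force: [0.1, -0.8, -1.0]
opening: 0.0578
grasp_force: 30.0
[-24.1  31.7  99.6  11.4  12.9  75.4]
travel [0.0098, 0.0196, -0.0048] dr [0.32, 0.068, -0.407] 30.0
   [-25  32 100  23  13  61] step 14.0 
   [-27  31 100  33  14  48] step 13.0 
   [-28  31 100  40  16  37] step 11.0 
   [-29  31 100  46  18  28] step 9.0 
   [-30  31 100  51  20  21] step 7.0 
   [-31  32 100  54  22  15] step 6.0 
   [-32  32 100  56  25  10] step 5.0 
   [-33  32 100  57  27   5] step 4.0 
   [-35  32  99  58  30   2] step 4.0 
   [-36  32  99  58  33  -1] step 3.0
```

View pics/s4.png

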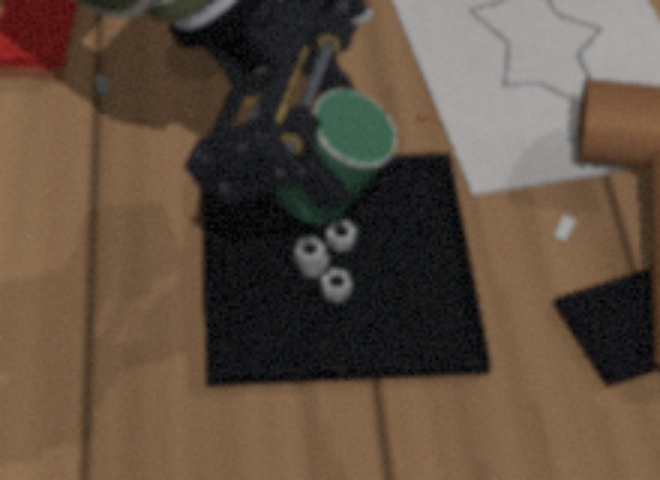

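Three nuts are in view near the tray's middle (crop px (312,256), (342,234), (337,285)); the fourth is presumably hidden by the cup. Next I turn to the upright-inverted pose by a feasible route.

```bash
python3 -m jog '{"dr":[[0.016,0.003,-0.02],[0.042,0.009,-0.053],[0.07,0.015,-0.09],[0.102,0.022,-0.13],[0.138,0.029,-0.175],[0.176,0.037,-0.224],[0.214,0.046,-0.273],[0.253,0.054,-0.322],[0.288,0.061,-0.366],[0.32,0.068,-0.407]],"travel":[[0,0.001,0],[0.001,0.003,-0.001],[0.002,0.004,-0.001],[0.003,0.006,-0.002],[0.004,0.009,-0.002],[0.005,0.011,-0.003],[0.007,0.013,-0.003],[0.008,0.016,-0.004],[0.009,0.018,-0.005],[0.01,0.02,-0.005]],"gripper":[0.05,0.05,0.05,0.05,0.05,0.05,0.05,0.05,0.05,0.05]}' 30
python3 - <<'E'
from kin import *
print(arm.get_state()["q"].round(1))
d=path(*now(),[.609,-.167,.11],toolR(10,60,True))
E
```

```text
time_s: 16.68
ee_pos: [0.6208, -0.1589, 0.0856]
ee_rot: [179.9, -40.0, 10.2]
ft_force: [0.1, 0.2, -1.4]
opening: 0.0583
grasp_force: 30.0
[-35.6  32.2  98.6  58.2  32.8  -1.8]
travel [0.0122, 0.0059, -0.0092] dr [-0.001, 0.348, 0.002] 20.0
   [-36  32 100  63  33  -7] step 5.0 
   [-37  32 101  68  33 -12] step 5.0 
   [-37  33 101  73  34 -17] step 5.0 
   [-38  33 102  78  34 -22] step 5.0 
   [-38  33 103  83  35 -27] step 5.0 
   [-39  34 104  87  37 -32] step 4.0 
   [-39  34 105  91  38 -36] step 4.0 
   [-40  34 106  95  40 -40] step 4.0 
   [-40  35 106  98  41 -43] step 4.0 
   [-41  36 107 101  43 -47] step 3.0
```

```bash
python3 -m jog '{"dr":[[0,0.02,0],[0,0.055,0],[0,0.1,0],[0,0.145,0],[0,0.19,0],[0,0.235,0],[0,0.28,0],[0,0.32,0],[0,0.348,0],[0,0.348,0]],"travel":[[0.001,0,-0.001],[0.002,0.001,-0.002],[0.004,0.002,-0.003],[0.005,0.003,-0.004],[0.007,0.004,-0.005],[0.008,0.004,-0.006],[0.01,0.005,-0.007],[0.011,0.006,-0.008],[0.012,0.006,-0.009],[0.012,0.006,-0.009]],"gripper":[0.05,0.05,0.05,0.05,0.05,0.05,0.05,0.05,0.05,0.05]}' 30
python3 - <<'E'
from kin import *
print(arm.get_state()["q"].round(1))
path(*now(),[.609,-.167,.062],toolR(10,60,True),verbose=False)
V=[]
for n in("side","top"):
    p=cams.get_image(n); cv2.imwrite(f"pics/{n}5.png",cv2.resize(p["frame"][(200 if n=="side" else 130):(360 if n=="side" else 250),(240 if n=="side" else 360):(460 if n=="side" else 520)],None,fx=3,fy=3)[...,::-1])
    for t in ("green_cup","nut1"):
        for r in spot_in(p,t)[:6]: print(n,t,round(r["confidence"],2),np.round(r["at"],1),onz(p,r["at"],.1 if t=="green_cup" else .012).round(3))
a=cv2.imread("pics/side5.png");b=cv2.imread("pics/top5.png");b=cv2.copyMakeBorder(b,0,0,0,a.shape[1]-b.shape[1],0);m=np.vstack([a,b]);m=cv2.resize(m,None,fx=.7,fy=.7);cv2.imwrite("pics/c5.png",m)
E
```

```text
time_s: 17.52
ee_pos: [0.6248, -0.1641, 0.0993]
ee_rot: [-179.9, -59.9, 9.8]
ft_force: [0.4, 1.0, -1.6]
opening: 0.0582
grasp_force: 30.0
[-40.9  35.7 107.2 101.2  43.1 -46.7]
travel [-0.0403, 0.0001, 0.0237] dr [0.001, 0.001, -0.002] 0.0
side green_cup 0.98 [251.7 354.4] [ 0.617 -0.152  0.1  ]
side nut1 0.57 [294.3 353.1] [ 0.613 -0.191  0.012]
top green_cup 0.91 [177.6 447.3] [ 0.616 -0.168  0.1  ]
```

View pics/c5.png

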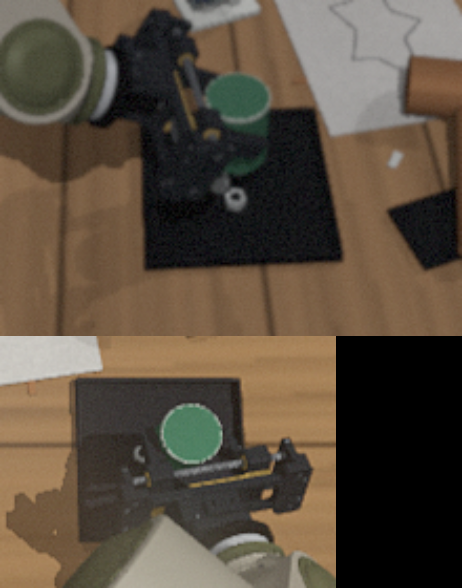

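The cup is inverted above the tray (closed end at top-crop px (192,433)). One nut shows at side-crop px (235,198); the rest are hidden under the cup and gripper. I lower it and hold.

```bash
python3 -m jog '{"dr":[[0,0,0],[0,0,0],[0,0,0],[0,0,0],[0,0,0],[0,0,0],[0,0,0],[0,0,0],[0,0,0],[0,0,0]],"travel":[[-0.003,0,0.002],[-0.009,0,0.005],[-0.016,0,0.009],[-0.023,0,0.013],[-0.03,0,0.017],[-0.034,0,0.02],[-0.036,0,0.021],[-0.036,0,0.021],[-0.036,0,0.021],[-0.036,0,0.021]],"gripper":[0.05,0.05,0.05,0.05,0.05,0.05,0.05,0.05,0.05,0.05]}' 30
python3 -m jog '{"dr":[[0,0,0],[0,0,0],[0,0,0],[0,0,0]],"travel":[[0,0,0],[0,0,0],[0,0,0],[0,0,0]],"gripper":[0.05,0.05,0.05,0.05]}' 30
python3 - <<'E'
from kin import *
V=[]
for n in("side","top"):
    p=cams.get_image(n); r=trace(p,"green_cup")
    if not r: print(n,"none");continue
    ys,xs=np.nonzero(r[0]["pixels"]); print(n,r[0]["confidence"],cv2.minAreaRect(np.c_[xs,ys].astype(np.float32)),ys.min(),ys.max(),xs.min(),xs.max())
    # expected outline of a perfectly inverted cup about the grasp point
    s=arm.get_state(); Rm=R.from_euler('xyz',s["ee_rot"],degrees=True).as_matrix(); g=s["ee_pos"]-.02*Rm[:,2]
    for el in(-100,-90,-80):
        e=np.radians(el);h=np.radians(10);a=np.array([np.cos(h)*np.cos(e),np.sin(h)*np.cos(e),np.sin(e)])
        P=np.array([proj(p,X) for X in cyl(*(g-.03*a),10,el)[:40]]); print(el,"closed end rows/cols",P.min(0).round(0),P.max(0).round(0),(g-.03*a).round(3))
E
```

```text
time_s: 18.65
ee_pos: [0.6256, -0.1644, 0.0584]
ee_rot: [-179.9, -60.0, 9.8]
ft_force: [-1.2, -1.0, -1.4]
opening: 0.0578
grasp_force: 30.0
time_s: 18.98
ee_pos: [0.6255, -0.1644, 0.0583]
ee_rot: [-179.9, -60.0, 9.8]
ft_force: [0.0, -0.3, -0.1]
opening: 0.0585
grasp_force: 30.0
side 0.66 ((354.0, 271.0), (46.0, 30.0), 90.0) 248 294 339 369
-100 closed end rows/cols [247. 339.] [269. 368.] [ 0.614 -0.166  0.098]
-90 closed end rows/cols [247. 336.] [270. 366.] [ 0.608 -0.167  0.098]
-80 closed end rows/cols [247. 334.] [271. 363.] [ 0.603 -0.168  0.098]
top 0.95 ((445.2000427246094, 180.89999389648438), (28.621667861938477, 29.06888198852539), 63.43495178222656) 167 197 431 459
-100 closed end rows/cols [167. 433.] [192. 460.] [ 0.614 -0.166  0.098]
-90 closed end rows/cols [168. 433.] [195. 460.] [ 0.608 -0.167  0.098]
-80 closed end rows/cols [170. 434.] [197. 461.] [ 0.603 -0.168  0.098]
```

```bash
cat > tilt.py <<'E'
from kin import *
def tilt():
    V=[]
    for n in("side","top"):
        p=cams.get_image(n); r=trace(p,"green_cup")
        if r: V.append((n,p,r[0]["pixels"]))
    s=arm.get_state(); Rm=R.from_euler('xyz',s["ee_rot"],degrees=True).as_matrix(); g=s["ee_pos"]-.02*Rm[:,2]
    for n,p,m in V:
        def cost(q):
            tx,ty=q[:2]; a=np.array([tx,ty,-1]); a/=np.linalg.norm(a); L=.078
            t=np.linspace(0,2*np.pi,40); u=np.cross(a,[0,1,0]);u/=np.linalg.norm(u);v=np.cross(a,u)
            ring=.03*(np.outer(np.cos(t),u)+np.outer(np.sin(t),v)); c=g-.03*a+np.array([q[2],q[3],0])/100
            P=np.array([proj(p,X) for X in np.vstack([c+ring,c+ring+L*a])]); S=8
            I=np.zeros((400*S,640*S),np.uint8); cv2.fillConvexPoly(I,cv2.convexHull(((P+.5)*S)[:,::-1].astype(np.int32)),1)
            ys,xs=np.nonzero(m); sl=np.s_[(ys.min()-15)*S:(ys.max()+15)*S,(xs.min()-15)*S:(xs.max()+15)*S]
            M=cv2.resize(m.astype(np.uint8),None,fx=S,fy=S,interpolation=0)[sl]; I=I[sl]
            # mask may be hidden by the gripper: punish mask outside outline most
            return ((M>0)&(I==0)).sum()/M.sum()+.3*((I>0)&(M==0)).sum()/M.sum()+.02*np.hypot(q[2],q[3])
        r=minimize(cost,[0,0,0,0],method="Nelder-Mead",options=dict(initial_simplex=[[0,0,0,0],[.2,0,0,0],[0,.2,0,0],[0,0,.5,0],[0,0,0,.5]],maxiter=120))
        print(n,"tilt deg x,y",np.degrees(np.arctan(r.x[:2])).round(1),"offset mm",(r.x[2:]*10).round(1),round(r.fun,3),round(cost([0,0,0,0]),3))
E
python3 -c "
from tilt import *
tilt()"
```

```text
Traceback (most recent call last):
  File "tilt.py", line 20, in tilt
    print(n,"tilt deg x,y",np.degrees(np.arctan(r.x[:2])).round(1),"offset mm",(r.x[2:]*10).round(1),round(r.fun,3),round(cost([0,0,0,0]),3))
                                                                                                                          ~~~~^^^^^^^^^^^
  File "tilt.py", line 10, in cost
    tx,ty=q[:2]; a=np.array([tx,ty,-1]); a/=np.linalg.norm(a); L=.078
                                         ^^^^^^^^^^^^^^^^^^^^
numpy._core._exceptions._UFuncOutputCastingError: Cannot cast ufunc 'divide' output from dtype('float64') to dtype('int64') with casting rule 'same_kind'
```

```bash
sed -i 's/,ty,-1\])/,ty,-1.])/' tilt.py; python3 -c "
from tilt import *
tilt()"
```

```text
side tilt deg x,y [-3.3  4. ] offset mm [ 4.2 -0.1] 0.23 0.317
top tilt deg x,y [  4.5 -10.2] offset mm [ 5.9 -3.1] 0.039 0.146
```

```bash
cat > tilt2.py <<'E'
from kin import *
def tilt2(h=10):
    V=[]
    for n in("side","top"):
        p=cams.get_image(n); r=trace(p,"green_cup")
        if r: V.append((n,p,r[0]["pixels"]))
    s=arm.get_state(); Rm=R.from_euler('xyz',s["ee_rot"],degrees=True).as_matrix(); S=8; hr=np.radians(h)
    for use in ([0],[1],[0,1]):
        def cost(q):
            e=np.radians(-90+q[0]); a=np.array([np.cos(hr)*np.cos(e),np.sin(hr)*np.cos(e),np.sin(e)]); c=s["ee_pos"]+Rm[:,2]*(q[1]/1000-.019)-.03*a; J=0
            for i in use:
                n,p,m=V[i]; P=np.array([proj(p,X) for X in cyl(*c,h,-90+q[0])])
                I=np.zeros((400*S,640*S),np.uint8); cv2.fillConvexPoly(I,cv2.convexHull(((P+.5)*S)[:,::-1].astype(np.int32)),1)
                M=cv2.resize(m.astype(np.uint8),None,fx=S,fy=S,interpolation=0)
                J+=(((M>0)&(I==0)).sum()+.3*((I>0)&(M==0)).sum())/M.sum()
            return J
        r=minimize(cost,[0,0],method="Nelder-Mead",options=dict(initial_simplex=[[-8,0],[8,-2],[0,6]],maxiter=40)); print(use,r.x.round(1),round(r.fun,3))
E
python3 -c "
from tilt2 import *
tilt2()
p=cams.get_image('side');cv2.imwrite('pics/s6.png',cv2.resize(p['frame'][235:325,300:420],None,fx=5,fy=5,interpolation=cv2.INTER_CUBIC)[...,::-1])"
```

```text
[0] [-2.   4.7] 0.211
[1] [-1.5  3. ] 0.083
[0, 1] [-0.9  4.1] 0.301
```

View pics/s6.png

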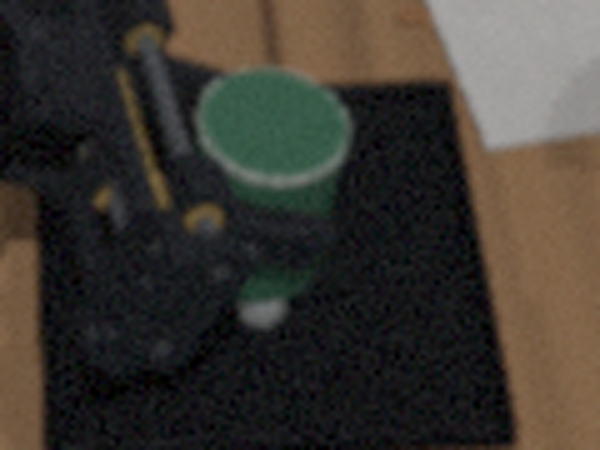

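Closed end at crop px (275,125), tilt under 2°, rim just at a nut (px (262,312)). I lift it straight up by 75 mm.

```bash
python3 -m jog '{"dr":[[0,0,0],[0,0,0],[0,0,0],[0,0,0],[0,0,0],[0,0,0],[0,0,0],[0,0,0],[0,0,0],[0,0,0]],"travel":[[0.003,0,-0.002],[0.01,0,-0.006],[0.02,0,-0.0115],[0.03,0,-0.0175],[0.04,0,-0.023],[0.05,0,-0.029],[0.058,0,-0.0335],[0.063,0,-0.0365],[0.065,0,-0.0375],[0.065,0,-0.0375]],"gripper":[0.05,0.05,0.05,0.05,0.05,0.05,0.05,0.05,0.05,0.05]}' 30
python3 -m jog '{"dr":[[0,0,0],[0,0,0],[0,0,0]],"travel":[[0,0,0],[0,0,0],[0,0,0]],"gripper":[0.05,0.05,0.05]}' 30
python3 - <<'E'
from kin import *
print(arm.get_state()["q"].round(1))
for n in("side","top"):
    p=cams.get_image(n)
    for r in spot_in(p,"nut1")[:6]: print(n,round(r["confidence"],2),np.round(r["at"],1),onz(p,r["at"],.012).round(3))
    if n=="side": cv2.imwrite("pics/s7.png",cv2.resize(p["frame"][220:340,290:420],None,fx=4,fy=4)[...,::-1])
path(*now(),[.60,-.345,.13],toolR(-10,60,True),n=12)
E
```

```text
time_s: 20.67
ee_pos: [0.6256, -0.1644, 0.1336]
ee_rot: [-179.9, -60.0, 9.8]
ft_force: [0.6, 0.3, -1.0]
opening: 0.0585
grasp_force: 30.0
time_s: 20.92
ee_pos: [0.6255, -0.1644, 0.1326]
ee_rot: [-179.8, -59.9, 9.7]
ft_force: [-0.0, 0.2, -0.1]
opening: 0.0581
grasp_force: 30.0
[-40.9  31.8 105.8  95.6  42.4 -39. ]
side 0.53 [281.7 341.2] [ 0.59  -0.156  0.012]
top 0.58 [176.7 414. ] [ 0.638 -0.112  0.012]
top 0.52 [184.3 428.6] [ 0.62  -0.147  0.012]
travel [-0.0309, 0.1792, -0.029] dr [-0.301, 0.001, 0.172] 20.0
   [-42  32 105  96  42 -39] step 1.0 
   [-43  32 105  96  41 -39] step 1.0 
   [-44  33 105  97  41 -39] step 1.0 
   [-45  33 104  97  40 -39] step 1.0 
   [-46  33 104  98  40 -38] step 1.0 
   [-47  34 103  98  39 -38] step 1.0 
   [-47  34 102  98  39 -38] step 1.0 
   [-48  34 102  99  38 -37] step 1.0 
   [-49  35 101  99  37 -37] step 1.0 
   [-50  35 100  99  37 -37] step 1.0 
   [-50  36  99 100  36 -36] step 1.0 
   [-51  36  98 100  35 -36] step 1.0
```

View pics/s7.png

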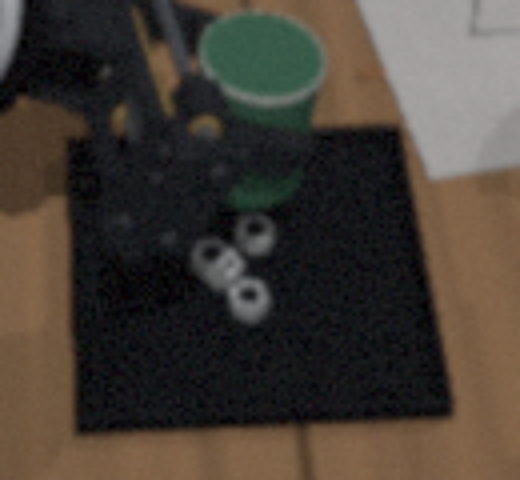

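All in order: three or four nuts show in the heap (crop px (215,258), (232,265), (258,233), (250,299)). I carry the empty cup to the bare bench on the right.

```bash
python3 -m jog '{"dr":[[-0.012,0,0.007],[-0.036,0,0.021],[-0.069,0,0.04],[-0.108,0,0.062],[-0.15,0,0.086],[-0.19,0,0.108],[-0.226,0,0.129],[-0.259,0,0.148],[-0.286,0,0.163],[-0.301,0.001,0.172]],"travel":[[-0.001,0.007,-0.001],[-0.004,0.021,-0.003],[-0.007,0.041,-0.007],[-0.011,0.064,-0.01],[-0.015,0.09,-0.015],[-0.02,0.113,-0.018],[-0.023,0.134,-0.022],[-0.027,0.154,-0.025],[-0.029,0.17,-0.028],[-0.031,0.179,-0.029]],"gripper":[0.05,0.05,0.05,0.05,0.05,0.05,0.05,0.05,0.05,0.05]}' 30
python3 -m jog '{"dr":[[0,0,0],[0,0,0],[0,0,0]],"travel":[[0,0,0],[0,0,0],[0,0,0]],"gripper":[0.05,0.05,0.05]}' 30
python3 - <<'E'
from tilt2 import *
path(*now(),[.60,-.345,.053],toolR(-10,60,True),n=5)
tilt2(-10)
ims=[]
for n in("side","top"):
    p=cams.get_image(n)
    for r in spot_in(p,"nut1")[:6]: print(n,round(r["confidence"],2),np.round(r["at"],1),onz(p,r["at"],.012).round(3))
    f=p["frame"][215:345,280:440] if n=="side" else p["frame"][120:250,370:530]
    ims.append(cv2.resize(f,(400,325),interpolation=cv2.INTER_CUBIC))
cv2.imwrite("pics/c8.png",np.hstack(ims)[...,::-1])
E
```

```text
time_s: 21.95
ee_pos: [0.616, -0.3501, 0.1207]
ee_rot: [179.9, -60.0, -10.1]
ft_force: [0.3, -0.8, -0.6]
opening: 0.058
grasp_force: 30.0
time_s: 22.2
ee_pos: [0.6162, -0.3469, 0.1206]
ee_rot: [180.0, -60.0, -9.9]
ft_force: [0.7, -0.1, -0.5]
opening: 0.0579
grasp_force: 30.0
travel [-0.0667, 0.001, 0.0387] dr [-0.001, 0.0, 0.001] 0.0
   [-51  38  99 103  36 -39] step 3.0 
   [-51  39  99 106  36 -43] step 3.0 
   [-51  41 100 108  37 -46] step 3.0 
   [-51  43 100 111  37 -49] step 3.0 
   [-51  44 100 113  38 -52] step 3.0 
[0] [-6.6  2.7] 0.121
[1] [-4.3  3. ] 0.144
[0, 1] [-5.8  2.6] 0.268
side 0.61 [291.8 353. ] [ 0.613 -0.184  0.012]
side 0.48 [278.5 350.3] [ 0.611 -0.148  0.012]
top 0.54 [195.6 439.9] [ 0.592 -0.172  0.012]
top 0.52 [189.9 443.5] [ 0.606 -0.182  0.012]
```

View pics/c8.png

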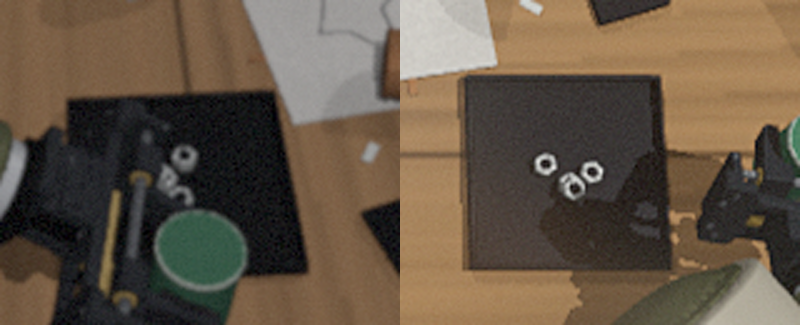

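Four nuts lie in the tray (top-crop px (545,163), (592,172), (573,187) and one leaning at (570,180)). I lower the cup to the bench.

```bash
python3 -m jog '{"dr":[[0,0,0],[0,0,0],[0,0,0],[0,0,0],[0,0,0],[0,0,0],[0,0,0],[0,0,0],[0,0,0],[0,0,0]],"travel":[[-0.004,0,0.002],[-0.012,0,0.007],[-0.021,0,0.012],[-0.031,0,0.018],[-0.041,0,0.024],[-0.05,0,0.029],[-0.057,0,0.033],[-0.062,0,0.036],[-0.064,0,0.037],[-0.065,0,0.0375]],"gripper":[0.05,0.05,0.05,0.05,0.05,0.05,0.05,0.05,0.05,0.05]}' 30
python3 -m jog '{"dr":[[0,0,0],[0,0,0],[0,0,0],[0,0,0]],"travel":[[-0.001,0,0.0005],[-0.0017,0,0.001],[-0.0017,0,0.001],[-0.0017,0,0.001]],"gripper":[0.05,0.05,0.05,0.05]}' 30
python3 - <<'E'
from tilt2 import *
tilt2(-10)
s=arm.get_state(); print(s["ft_force"],s["ee_pos"])
E
```

```text
time_s: 23.43
ee_pos: [0.6161, -0.3478, 0.0452]
ee_rot: [180.0, -60.0, -10.0]
ft_force: [0.3, 0.4, 0.0]
opening: 0.058
grasp_force: 30.0
time_s: 23.77
ee_pos: [0.6162, -0.3478, 0.044]
ee_rot: [179.9, -60.0, -9.9]
ft_force: [0.5, -0.4, -0.3]
opening: 0.0582
grasp_force: 30.0
[0] [-5.  3.] 0.098Traceback (most recent call last):
  File "<stdin>", line 2, in <module>
  File "tilt2.py", line 17, in tilt2
    r=minimize(cost,[0,0],method="Nelder-Mead",options=dict(initial_simplex=[[-8,0],[8,-2],[0,6]],maxiter=40)); print(use,r.x.round(1),round(r.fun,3))
    res = _minimize_neldermead(fun, x0, args, callback, bounds=bounds,
                               **options)
    fsim[k] = func(sim[k])
              ~~~~^^^^^^^^
    fx = function(np.copy(x), *(wrapper_args + args))
  File "tilt2.py", line 12, in cost
    n,p,m=V[i]; P=np.array([proj(p,X) for X in cyl(*c,h,-90+q[0])])
          ~^^^
IndexError: list index out of range
```

```bash
python3 -m jog '{"dr":[[0,0.02,0],[0,0.05,0],[0,0.05,0],[0,0.05,0],[0,0.05,0],[0,0.05,0]],"travel":[[0,0,0],[-0.001,0,0.0005],[-0.0017,0,0.001],[-0.0026,0,0.0015],[-0.0026,0,0.0015],[-0.0026,0,0.0015]],"gripper":[0.05,0.05,0.05,0.05,0.05,0.05]}' 30
python3 -m jog '{"dr":[[0,0,0],[0,0,0],[0,0,0],[0,0,0]],"travel":[[-0.001,0,0.0005],[-0.0017,0,0.001],[-0.0017,0,0.001],[-0.0017,0,0.001]],"gripper":[0.05,0.05,0.05,0.05]}' 30
```

```text
time_s: 24.47
ee_pos: [0.6165, -0.3479, 0.0424]
ee_rot: [179.9, -63.0, -9.9]
ft_force: [-6.1, 1.8, 9.7]
opening: 0.0581
grasp_force: 30.0
time_s: 24.8
ee_pos: [0.6169, -0.348, 0.0423]
ee_rot: [179.8, -63.3, -9.8]
ft_force: [-13.0, 4.9, 20.8]
opening: 0.0583
grasp_force: 30.0
```

```bash
python3 -m jog '{"dr":[[0,0,0],[0,0,0],[0,0,0],[0,0,0]],"travel":[[0.001,0,-0.0005],[0.0015,0,-0.001],[0.0015,0,-0.001],[0.0015,0,-0.001]],"gripper":[0.05,0.05,0.05,0.05]}' 10
python3 -m jog '{"dr":[[0,0,0],[0,0,0],[0,0,0],[0,0,0],[0,0,0],[0,0,0],[0,0,0],[0,0,0],[0,0,0],[0,0,0]],"travel":[[0,0,0],[0,0,0],[0,0,0],[0,0,0],[0,0,0],[0,0,0],[0,0,0],[0,0,0],[0,0,0],[0,0,0]],"gripper":[0.06,0.063,0.067,0.07,0.075,0.08,0.085,0.088,0.088,0.088]}'
python3 - <<'E'
from tilt2 import *
p=cams.get_image("side"); r=trace(p,"green_cup"); print(r[0]["confidence"])
cv2.imwrite("pics/s9.png",cv2.resize(p["frame"][240:390,270:430],None,fx=4,fy=4)[...,::-1])
pn,Rn,q=now(); path(pn,Rn,q,pn-.019*Rn[:,2],Rn,back=.12,n=6)
E
```

```text
time_s: 25.13
ee_pos: [0.6166, -0.3481, 0.042]
ee_rot: [179.8, -63.0, -9.9]
ft_force: [-3.2, 0.5, 8.2]
opening: 0.0588
grasp_force: 10.0
time_s: 25.97
ee_pos: [0.6161, -0.3478, 0.0405]
ee_rot: [179.9, -62.9, -10.0]
ft_force: [-0.9, -0.2, 0.5]
opening: 0.088
grasp_force: 0.0
0.88
travel [-0.0, -0.0, -0.12] dr [0.0, 0.0, 0.0] 0.0
   [-53  44 104 117  43 -58] step 2.0 
   [-54  42 106 116  44 -58] step 2.0 
   [-56  41 109 115  45 -59] step 2.0 
   [-58  39 111 114  46 -59] step 2.0 
   [-59  37 113 112  47 -59] step 2.0 
   [-61  36 115 111  48 -59] step 2.0
```

View pics/s9.png

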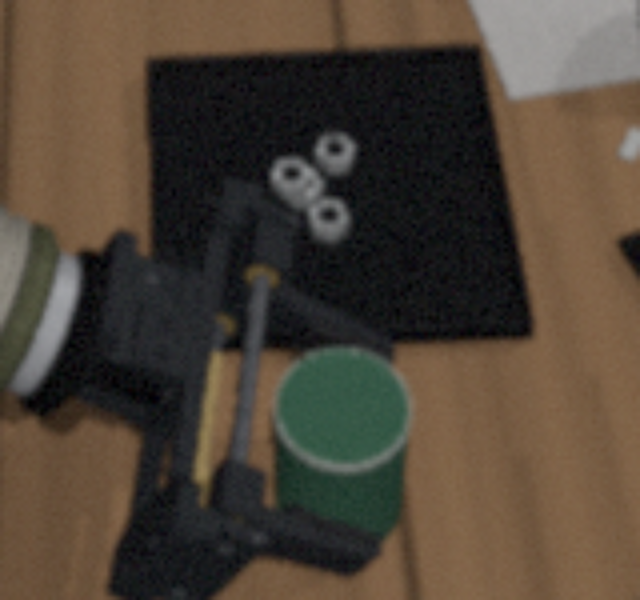

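The cup stands upright, mouth down, on the bench and released (closed end at px (343,408)); the four nuts are heaped in the tray around px (310,185). I withdraw along the tool axis.

```bash
python3 -m jog '{"dr":[[0,0,0],[0,0,0],[0,0,0],[0,0,0],[0,0,0],[0,0,0],[0,0,0],[0,0,0],[0,0,0],[0,0,0]],"travel":[[0,0,-0.005],[0,0,-0.015],[0,0,-0.03],[0,0,-0.045],[0,0,-0.06],[0,0,-0.075],[0,0,-0.09],[0,0,-0.1],[0,0,-0.1],[0,0,-0.1]],"gripper":[0.088,0.088,0.088,0.088,0.088,0.088,0.088,0.088,0.088,0.088]}'
python3 - <<'E'
from kin import *
for n,z in(("side",.078),("top",.078)):
    p=cams.get_image(n); r=trace(p,"green_cup")[0]; m=r["pixels"]; best=None
    def cost(q):
        I=np.zeros((3200,5120),np.uint8); P=np.array([proj(p,X) for X in cyl(q[0]/100,q[1]/100,.078,0,-90)])
        cv2.fillConvexPoly(I,cv2.convexHull(((P+.5)*8)[:,::-1].astype(np.int32)),1); M=cv2.resize(m.astype(np.uint8),(5120,3200),interpolation=0)
        return 1-(I&M).sum()/(I|M).sum()
    o=minimize(cost,[60.5,-34.7],method="Nelder-Mead",options=dict(initial_simplex=[[60.5,-34.7],[62,-34.7],[60.5,-33.5]],maxiter=40)); print(n,(o.x*10).round(0),round(o.fun,3))
    for r in spot_in(p,"nut1")[:5]: print(round(r["confidence"],2),onz(p,r["at"],.012).round(3))
E
```

```text
time_s: 26.9
ee_pos: [0.5282, -0.3326, 0.0865]
ee_rot: [179.9, -62.9, -10.0]
ft_force: [0.3, -0.3, -0.6]
opening: 0.0878
grasp_force: 0.0
side [ 600. -345.] 0.031
0.45 [ 0.611 -0.157  0.012]
top [ 599. -346.] 0.038
0.43 [ 0.621 -0.14   0.012]
0.37 [ 0.589 -0.171  0.012]
```

The upright cup model fits both views (error 3–4%) at (0.600, -0.345), 178 mm from the tray's centre. I hand the job in.

```bash
python3 -c "
from station import close_job
print(close_job())"
```

```text
the job is handed in; nothing more can be done
None
```

The job is handed in, with no verdict returned: all four nuts lie in the tray, and the empty green cup stands released and mouth down on the bench, 178 mm from the tray's centre.

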